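# Find the chest key and set the support blocks under the tube

## Task

The support blocks are locked in the top drawer of the green chest: try the keys from the key block until one turns the lock, leave that key in the lock and stand every other key back in the block. Set every support block from the drawer side by side on the jack's platform, the same way up as they lay, pointing straight at the dark square tube and with one end in under it, then wind the jack up until the blocks just touch the tube, without lifting the tube more than a few millimetres (5 at most) out of its cradles. Leave the drawer fully shut and the hammer, spool and marker where they are.

Things in the scene. Friction and masses are not known exactly. Their poses are not given: they have to be found in the camera images.
- chest: Green steel bench tool chest, fixed, 200 deep (x) x 270 wide (y) x 130 high mm. Origin: centre of its underside; its front (drawers) faces its own -x. The top drawer fills the left 230 mm of the front; the lock is in the top near the front right corner. Only the top drawer opens, and only when the lock is turned: a steel cam holds it shut.
- keyhole (a point): Centre of the lock face in the chest's top, 130 mm above the table; a 41 mm square brass plate round a brass plug. The slot for the key is upright (key goes straight down), 36 x 9.5 mm; with the lock at 0 its 36 mm side lies along the chest's x. Same axes as the chest.
- lock (a joint): Turn of the lock plug, rad: 0 locked (at the start), 1.57 end stop, clockwise from above; needs the key fully down. Friction slight (0.04 N m); it stays where it is left. The key has 0.15 rad of play. A wrong key goes in fully but jams after 0.75 to 0.9 rad, the plug then at most at 0.8; the right one turns on freely. Past 1.3 the drawer is free.
- drawer (a joint): Opening of the top drawer, m: 0 shut, 0.14 fully out towards the chest's -x. It stays where it is left (about 2 N friction). Its inner floor is 56 mm above the table, inside 160 (x) x 196 (y) mm, with four black foam ribs 20 mm wide and 10 mm high along x that keep three blocks 58 mm apart (middles at the chest's y = -28, 30, 88 mm); its front panel is 119 mm high at the top, its side walls 88 mm.
- drawer_handle (a point): Middle of the drawer's bar handle: round bar 10 mm thick, 120 mm long along the chest's y, 92 mm above the table, its axis 33 mm in front of the drawer's front face (28 mm clear gap behind it), open from above. Same axes as the chest.
- key_block: Fixed wooden key block, 50 (x) x 196 (y) x 60 high mm, with a row of four upright slots along its y at y = -69, -23, 23 and 69 mm, each 38 (y) x 12 (x) mm and deep enough; a key stands in each, its collar resting on the block's top. Origin: centre of its underside.
- jack: Blue scissor screw jack, fixed, base 160 (x) x 230 (y) mm, with its hand wheel on a gearbox at the front right corner (own -x, -y), and two steel cradles (at its y = -160 and +160 mm, x = 55 mm) that carry a tube across it. Origin: centre of its underside, on the table.
- platform_top (a point): Centre of the top of the jack's platform, a blue steel plate 150 (x) x 230 (y) mm with a 6 mm high, 6 mm wide lip along its two y edges; rises and falls with the jack. Same axes as the jack. The tube's centre line passes over it at its x = +55 mm, along y.
- crank (a joint): Turn of the jack's hand wheel, rad; clockwise seen from above is positive and raises the platform, 12 mm per full turn (1.91 mm per rad). It stays where it is left. Platform height above the table = 70 mm + 1.91 mm x this value. Range 0 to 32. Turning the knob takes 3 to 5 N.
- crank_grip (a point): Middle of the red upright knob of the hand wheel, a cylinder 18 mm in diameter and 42 mm high that spins freely on its pin, 45 mm from the wheel's axis; this point is 137 mm above the table, the knob spans 113 to 155 mm, the wheel's rim (radius 58 mm) lies below it.
- crank_axis (a point): Point on the hand wheel's upright axis, at the same height as the knob's middle.
- tube: Loose dark steel square tube, 40 x 40 mm, 400 mm long along its y, 1.2 kg, lying across the two cradles over the jack. Origin: centre of its underside.
- tube_underside (a point): Centre of the tube's underside, 150 mm above the table while it lies in its cradles.
- hammer: Bystander: hammer lying on the table, 260 mm long. Origin at its underside.
- spool: Bystander: turned aluminium spool standing on the table, 46 mm in diameter, 66 mm high. Origin: centre of its underside.
- marker: Bystander: marker pen lying on the table, 105 mm long, 16 mm thick. Origin at its underside.
- key_a: Loose key, red head, 95 mm long, 60 g. Origin: middle of the blade's tip; z up the key, x across the blade. Blade 32 (x) x 6 (y) mm, z = 0 to 48; brass collar 40 x 16, z = 48 to 54 (rests on the lock's face or on the key block); plastic head 40 (x) x 8 (y), z = 61 to 95. Stands in the block with x along the row. Any key may be the right one; a half turn about z makes no difference.
- key_b: Loose key, blue head, 95 mm long, 60 g. Origin: middle of the blade's tip; z up the key, x across the blade. Blade 32 (x) x 6 (y) mm, z = 0 to 48; brass collar 40 x 16, z = 48 to 54 (rests on the lock's face or on the key block); plastic head 40 (x) x 8 (y), z = 61 to 95. Stands in the block with x along the row. Any key may be the right one; a half turn about z makes no difference.
- key_c: Loose key, yellow head, 95 mm long, 60 g. Origin: middle of the blade's tip; z up the key, x across the blade. Blade 32 (x) x 6 (y) mm, z = 0 to 48; brass collar 40 x 16, z = 48 to 54 (rests on the lock's face or on the key block); plastic head 40 (x) x 8 (y), z = 61 to 95. Stands in the block with x along the row. Any key may be the right one; a half turn about z makes no difference.
- key_d: Loose key, green head, 95 mm long, 60 g. Origin: middle of the blade's tip; z up the key, x across the blade. Blade 32 (x) x 6 (y) mm, z = 0 to 48; brass collar 40 x 16, z = 48 to 54 (rests on the lock's face or on the key block); plastic head 40 (x) x 8 (y), z = 61 to 95. Stands in the block with x along the row. Any key may be the right one; a half turn about z makes no difference.
- block_a: Loose bare aluminium support block, 130 (x) x 30 (y) x 40 high mm, 0.25 kg (may vary by a third). Origin: centre of its underside. At the start it lies in the shut top drawer, its long side roughly along the drawer's x. One to three such blocks are there; an absent one reads None from the start.
- block_b: Loose bare aluminium support block, 130 (x) x 30 (y) x 40 high mm, 0.25 kg (may vary by a third). Origin: centre of its underside. At the start it lies in the shut top drawer, its long side roughly along the drawer's x. One to three such blocks are there; an absent one reads None from the start.
- block_c: Loose bare aluminium support block, 130 (x) x 30 (y) x 40 high mm, 0.25 kg (may vary by a third). Origin: centre of its underside. At the start it lies in the shut top drawer, its long side roughly along the drawer's x. One to three such blocks are there; an absent one reads None from the start.
Not all that is in view belongs to the job. Leave any white look-alike of the key_b alone.

How it is judged (in metres and radians):
On the way, in this order (a step that is already met when the one before it is completed fails the run):
1. the lock is turned with the right key (value of joint lock above 1.3 rad), for 0.2 s.
2. the drawer is open (value of joint drawer above 0.1 m), for 0.2 s.
3. every block is on the platform with one end under the tube (x of block_a in the frame of platform_top between -0.016 and 0.07 m and y of block_a in the frame of platform_top between -0.102 and 0.102 m and z of block_a in the frame of platform_top between -0.004 and 0.004 m and angle between each of block_a, block_b, block_c's own z axis and vertical below 0.08 rad and angle between the x axis of each of block_a, block_b, block_c and the x axis of platform_top, either way round below 0.35 rad and x of block_b in the frame of platform_top between -0.016 and 0.07 m and y of block_b in the frame of platform_top between -0.102 and 0.102 m and z of block_b in the frame of platform_top between -0.004 and 0.004 m and x of block_c in the frame of platform_top between -0.016 and 0.07 m and y of block_c in the frame of platform_top between -0.102 and 0.102 m and z of block_c in the frame of platform_top between -0.004 and 0.004 m), for 0.2 s.
4. the blocks touch the tube (contact force between any of block_a, block_b, block_c and tube above 0.3 N and z of tube_underside in the frame of jack below 0.1555 m), for 0.2 s.
At the end, for the whole second after the job is handed in: Lock past 1.3 rad, its key home in it, other keys in the block; drawer within 12 mm of shut; every block level on the platform, within 20 deg of square to the tube, middle within 71 mm of the tube's centre line; a block bears on the tube (over 0.3 N), tube raised at most 5.5 mm; all at rest (all of step 3 and all of step 4 and value of joint lock above 1.3 rad and value of joint drawer below 0.012 m and ((x of key_a in the frame of key_block between -0.008 and 0.008 m and y of key_a in the frame of key_block between -0.09 and 0.09 m and z of key_a in the frame of key_block between 0.004 and 0.019 m and angle between key_a's own z axis and vertical below 0.2 rad) or (horizontal distance between key_a and keyhole below 0.006 m and z of key_a in the frame of keyhole between -0.052 and -0.042 m)) and ((x of key_b in the frame of key_block between -0.008 and 0.008 m and y of key_b in the frame of key_block between -0.09 and 0.09 m and z of key_b in the frame of key_block between 0.004 and 0.019 m and angle between key_b's own z axis and vertical below 0.2 rad) or (horizontal distance between key_b and keyhole below 0.006 m and z of key_b in the frame of keyhole between -0.052 and -0.042 m)) and ((x of key_c in the frame of key_block between -0.008 and 0.008 m and y of key_c in the frame of key_block between -0.09 and 0.09 m and z of key_c in the frame of key_block between 0.004 and 0.019 m and angle between key_c's own z axis and vertical below 0.2 rad) or (horizontal distance between key_c and keyhole below 0.006 m and z of key_c in the frame of keyhole between -0.052 and -0.042 m)) and ((x of key_d in the frame of key_block between -0.008 and 0.008 m and y of key_d in the frame of key_block between -0.09 and 0.09 m and z of key_d in the frame of key_block between 0.004 and 0.019 m and angle between key_d's own z axis and vertical below 0.2 rad) or (horizontal distance between key_d and keyhole below 0.006 m and z of key_d in the frame of keyhole between -0.052 and -0.042 m)) and linear speed of each of block_a, block_b, block_c, tube below 0.02 m/s); the robot touches nothing.
It fails at once if the tube is jacked more than 12 mm out of its cradles (z of tube_underside in the frame of jack above 0.162 m).
It fails at once if the hammer is moved more than 30 mm (distance of hammer from where it was at the start of the episode above 0.03 m).
It fails at once if the spool is moved more than 30 mm (distance of spool from where it was at the start of the episode above 0.03 m).
It fails at once if the marker is moved more than 30 mm (distance of marker from where it was at the start of the episode above 0.03 m).
Of block_a, block_b, block_c only 1 to 3 are there at a start; the rules pass over those that are not, and their reading is None.
At some moment in a run one of block_a, block_b, block_c may be knocked a few centimetres aside while the robot is not near it.
It also fails if it takes over 210 s, if anything falls off the work surface, if the arm or the gripper's body presses on something with over 40 N, if the wrist force passes 120 N, or if a joint passes its speed limit or range.

## Robot

A 6-joint arm with a two-finger parallel gripper is mounted at the origin on the work surface. World frame = base frame: x ahead of the robot, y to its left, z up, the work surface at z = 0. Lengths are in mm, angles in degrees, forces in N, time in s.
With the tool pointing down it reaches from about 300 to 850 mm from the base axis. Payload 4.2 kg.
Tool frame: the origin (TCP) lies on the centre line of the jaws, within the pads' length; the fingertips stand 14 mm ahead of it and the grasp point (between the pads) lies 5 mm behind it; z points along the fingers, y is the line along which they close (so a half turn about z gives the same grasp; the last joint's range is limited). The gripper opens to 91 mm and grips with 3 to 60 N. Pads are 32 mm wide; open, the fingers measure 118 mm over their backs; the gripper's body (76 mm by 178 mm) begins 60 mm behind the grasp point.
Start: joints at [-1.146, 18.312, 89.639, -0, 72.044, -1.146], TCP at [575.018, 0, 195.676] pointing down, gripper open.
Joint ranges: [-177.97, 177.97], [-48.28, 115.42], [12.27, 149.76], [-77.06, 257.06], [2.81, 150.46], [-146.56, 146.56]. Speed limits (degrees/s): [147.25, 147.25, 180, 180, 180, 180].

## Interface

Orientations are given as [roll, pitch, yaw] about the fixed x, y, z axes, in that order (R = Rz(yaw) Ry(pitch) Rx(roll)).
In Python, from workcell import env gives the robot as it stands.
- The arm moves only by the tool arm_command, never from a script. Its argument "motion" is a list of rows, each an object with "offset": the shift along the tool's x, y, z in m, a list of three; "spin": the turn about the tool's z in rad. In form: [{"offset": [tx, ty, tz], "spin": spin}, ...]. A call has 1 to 5 rows; each row shifts and turns the commanded pose from where the row before left it, along the tool's axes as they then stand; what a row does not reach is not made up. A row lasts 1/8 s, in which the tool goes at most 62.5 mm and 10.7 degrees, less where a joint would pass 70% of its speed; a pose out of reach is approached as far as the arm can. A call with a gripper value outside its range is refused whole. "jaw" is the finger opening in m, from 0 to 0.0912, set as the call begins (left out, the last holds). The fingers move at their own pace and stop on an object; "newtons" is the grip in N (left out, the last holds). Time passes only in rows, so rows that do not move let the fingers close. It gives the time, the measured TCP pose, the force, the opening and the grip force at its end, in the units of the state.
- env.state(): the state, without advancing time (a new reading comes with each control period).
- env.grab_frame(name): name is "scene" or "side" or "wrist"; returns (picture, depth): 400x640x3 uint8, blue, green, red; 400x640 float32, mm along the optical axis (not along the pixel's ray), 0 where there is no reading.
- env.camera_model(name): a dict with "fx", "fy", "cx", "cy" (pixels), "eye" and "rotation" of the camera in the world; the wrist camera has in their place "hand_eye" (4x4, takes a point from camera to tool coordinates, whose origin is the TCP and whose axes are the flange's). Camera axes: x right, y down, z forward; pixel columns grow to the right and rows downward; lengths in mm; the calibration is good to about 2 mm. A picture is of the moment at which its call begins: read the wrist's pose just before it. camera_model takes no time and is no camera call.
- env.job_done(): hands the job in; it is judged then, once.
Trained networks look in the newest picture that a camera, given by its name, has taken for a name from the list of things; names that differ only in an ending like _2 or _b are one class to them, and where a whole thing is asked for, a point or a joint stands for the part that bears it (a point fixed in the world has none). Each returns a list of dicts, best first, with "score" (0 to 1); they miss things now and then, are a little off and sometimes report something else, mostly with a low value. They report only what shows in the picture. A call takes as long as a camera call. They do not tell look-alikes from the thing itself.
- env.boxes_of(camera, target): "bbox" ([left, top, right, bottom] in pixels, round what is visible of it).
- env.pinpoint(camera, target): "location" ([column, row] in pixels: a listed point, or the origin of a listed thing).
The state is a dict: "time_s": time; "qpos": joint angles; "qvel": joint speeds; "effort": joint torques, N m; "ee_pos": TCP position; "ee_rot": TCP orientation; "force": force on the tool from outside, world axes, zero at the start; "torque": the same for the moment, N m; "gripper_width": finger opening in mm; "gripper_force": force on a finger pad.
Only numpy, scipy, OpenCV 4.12 (cv2) and the standard library are available. Lean on these libraries where they do the work, as an engineer would, in place of code of your own. Each camera call takes 0.05 s, during which the arm holds its last target. There are 200 camera calls.

## Working session

There is one attempt and no reset: what is moved stays moved. The work goes in short steps, Python scripts to look and compute and a tool call to move; the robot and the scene stay as the last step left them, time stands still between calls to the robot, and variables do not carry over. Pictures are saved under pics/ and viewed, at most 14 in all, crops included, and the job is handed in when it is done.

Besides the shell and the picture viewer there is one more tool, called after "Call:" by a JSON object that holds its "method" and its "body". arm_command: Moves the arm, as the interface text tells. Its arguments: {"type":"object","properties":{"motion":{"type":"array"},"jaw":{"type":"number"},"newtons":{"type":"number"}},"required":["motion"]}

```bash
mkdir -p pics; ls; cat > h.py <<'E'
import numpy as np, cv2
from workcell import env
from scipy.spatial.transform import Rotation as R
def cam(n):
    m=env.camera_model(n)
    if 'eye' in m: return m,np.array(m['rotation']),np.array(m['eye'])
    s=env.state(); H=np.array(m['hand_eye']); Rt=R.from_euler('xyz',s['ee_rot'],degrees=True).as_matrix()
    return m,Rt@H[:3,:3],Rt@H[:3,3]+np.array(s['ee_pos'])
def ray(c,px):
    m,Rm,e=c; return Rm@np.array([(px[0]-m['cx'])/m['fx'],(px[1]-m['cy'])/m['fy'],1.]),e
def atz(c,px,z):
    d,e=ray(c,px); return e+d*(z-e[2])/d[2]
def atd(c,px,depth):
    d,e=ray(c,px); return e+d*depth
def cloud(c,D):
    m,Rm,e=c; v,u=np.mgrid[:D.shape[0],:D.shape[1]]
    P=np.stack([(u-m['cx'])/m['fx']*D,(v-m['cy'])/m['fy']*D,D],-1)@Rm.T+e; P[D<=0]=np.nan
    return P
E
python3 - <<'E'
from h import *
np.set_printoptions(precision=1,suppress=True)
print(env.state())
for n in('scene','side','wrist'):
    c=cam(n);p,d=env.grab_frame(n);cv2.imwrite(f'pics/{n}0.png',p);np.save(f'{n}0.npy',d)
    print(n,c)
    if n=='wrist':continue
    for t in['chest','keyhole','drawer_handle','key_block','jack','platform_top','crank_grip','crank_axis','tube_underside','key_a','key_b','key_c','key_d']:
        print(n,t,[(np.round(x['location'],1).tolist(),round(x['score'],2)) for x in env.pinpoint(n,t)][:5])
E
```

```text
pics
{'time_s': 0.0, 'qpos': array([-1.1, 18.3, 89.7, -0. , 72. , -1.1]), 'qvel': array([-0.2, -0. , -0. ,  0. ,  0. ,  0.1]), 'effort': array([ -0. , -41.2, -23.2,   0.1,   0. ,  -0. ]), 'ee_pos': array([574.5,   0. , 194.8]), 'ee_rot': array([-179.9,   -0. ,   90. ]), 'force': array([-0.8,  0.4,  0.5]), 'torque': array([ 0., -0., -0.]), 'gripper_force': 0.0, 'gripper_width': 91.39737110673184}
scene ({'fx': 473.54858162166187, 'fy': 473.54858162166187, 'cx': 316.21675185931196, 'cy': 200.81558069649694, 'eye': array([1711.7,   85.4,  946. ]), 'rotation': array([-126.5,    1. ,   91.5])}, array([-126.5,    1. ,   91.5]), array([1711.7,   85.4,  946. ]))
scene chest [([422.5, 234.1], 0.86), ([325.9, 198.5], 0.63), ([265.6, 192.6], 0.31)]
scene keyhole [([385.6, 199.0], 0.84), ([191.3, 180.1], 0.62), ([309.2, 200.9], 0.35)]
scene drawer_handle [([236.0, 207.4], 0.63), ([407.4, 181.9], 0.42), ([317.1, 204.0], 0.3)]
scene key_block [([316.9, 202.5], 0.95)]
scene jack [([249.0, 230.9], 0.66)]
scene platform_top [([244.7, 210.3], 0.87), ([337.7, 200.1], 0.23)]
scene crank_grip [([203.4, 1
[... 1477 characters left out ...]
, 207.6], 0.65), ([290.9, 238.1], 0.55), ([276.4, 218.5], 0.52), ([301.4, 243.8], 0.5)]
side key_c [([306.4, 207.6], 0.65), ([290.9, 238.1], 0.55), ([276.4, 218.5], 0.52), ([301.4, 243.8], 0.5)]
side key_d [([306.4, 207.6], 0.65), ([290.9, 238.1], 0.55), ([276.4, 218.5], 0.52), ([301.4, 243.8], 0.5)]
wrist ({'fx': 315.5641470254351, 'fy': 315.5641470254351, 'cx': 319.5875046841962, 'cy': 201.637521822958, 'hand_eye': array([[  -0. ,   -1. ,   -0.3,   73.8],
       [   1. ,   -0. ,    0. ,   -0.1],
       [  -0. ,   -0.3,    1. , -189.6],
       [   0. ,    0. ,    0. ,    1. ]])}, array([[ 1. , -0. ,  0. ],
       [-0. , -1. , -0.3],
       [ 0. ,  0.3, -1. ]]), array([574.9,  73.8, 385.3]))
```

```bash
sed -i "s/return m,np.array(m\['rotation'\]),/return m,R.from_euler('xyz',m['rotation'],degrees=True).as_matrix(),/" h.py
python3 - <<'E'
from h import *
np.set_printoptions(precision=1,suppress=True)
for n,pts in(('scene',dict(chest=(422.5,234.1),keyhole=(385.6,199),wheel=(407.8,181.8),k1=(337.4,198.8),k2=(309.4,199.4),k3=(294.1,201.3),k4=(321.6,198.1),crank=(191.2,177.9),grip=(203.4,173.8),plat=(244.7,210.3),block=(316.9,202.5))),
 ('side',dict(keyhole=(300.3,155.6),key=(274.4,223.4),handle=(254.5,159.1),block=(287.2,235.1),k1=(306.4,207.6),k2=(290.9,238.1),k3=(276.4,218.5),k4=(301.4,243.8),grip=(367.6,279.3),crank=(381.6,295.1),plat=(369,239.2),tube=(389.7,221.5)))):
    c=cam(n);d=np.load(n+'0.npy')
    for k,p in pts.items():
        u,v=np.round(p).astype(int); print(n,k,atd(c,p,np.median(d[v-1:v+2,u-1:u+2])))
a=cv2.imread('pics/scene0.png')
cv2.imwrite('pics/a.png',cv2.resize(a[120:280,140:460],(800,400),interpolation=cv2.INTER_CUBIC))
a=cv2.imread('pics/side0.png')
cv2.imwrite('pics/b.png',cv2.resize(a[100:340,180:480],(750,600),interpolation=cv2.INTER_CUBIC))
E
```

```text
scene chest [728.  333.2 106.7]
scene keyhole [602.  243.5 131.9]
scene wheel [507.  320.1 127.6]
scene k1 [466.5 106.4  33.2]
scene k2 [477.5  15.7  38.7]
scene k3 [688.7 -13.8 187.5]
scene k4 [468.2  55.   37.2]
scene crank [ 459.9 -361.9  110.7]
scene grip [ 496.8 -308.1  150.5]
scene plat [ 680.5 -152.8  150.3]
scene block [473.1  39.6  23. ]
side keyhole [601.6 240.9 130.7]
side key [417.2  68.1  34.6]
side handle [476.5 364.   83.7]
side block [426.1  -5.8  43.9]
side k1 [560.  121.2  -0.9]
side k2 [427.  -29.3  51.9]
side k3 [423.4  63.4  56.7]
side k4 [442.4 -66.3  54. ]
side grip [ 483.3 -319.3  150.2]
side crank [ 505.2 -351.2  113.1]
side plat [ 606.7 -167.1   81.5]
side tube [ 632.6 -208.   172.8]
```

View pics/a.png

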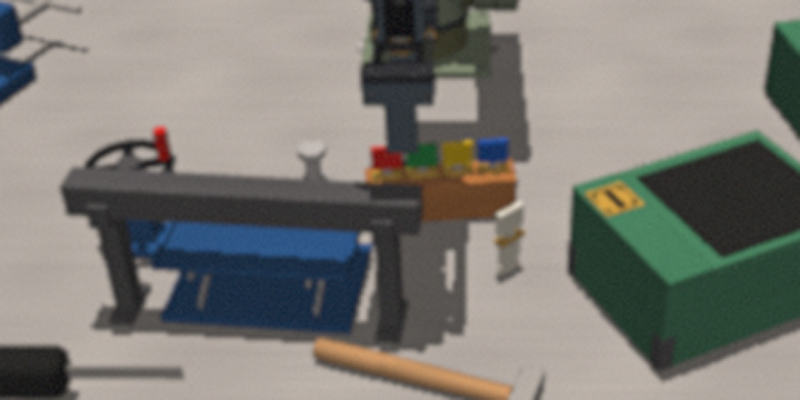

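View pics/b.png

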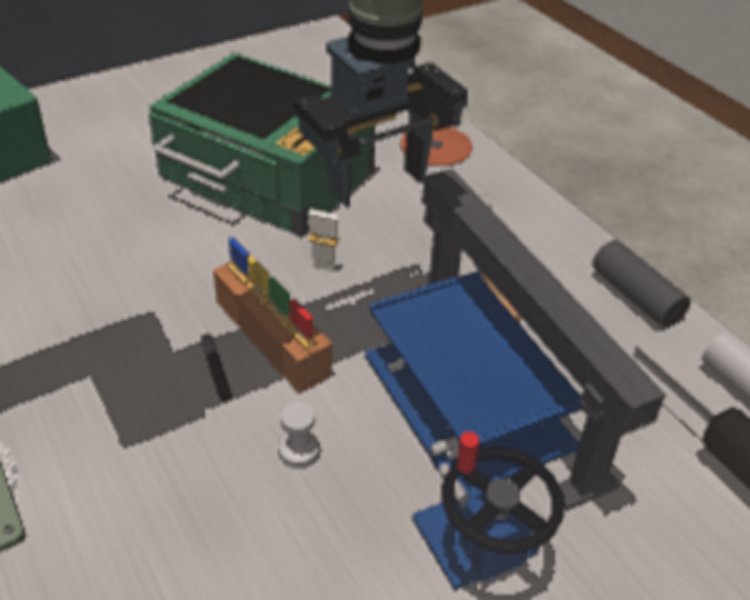

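View pics/wrist0.png

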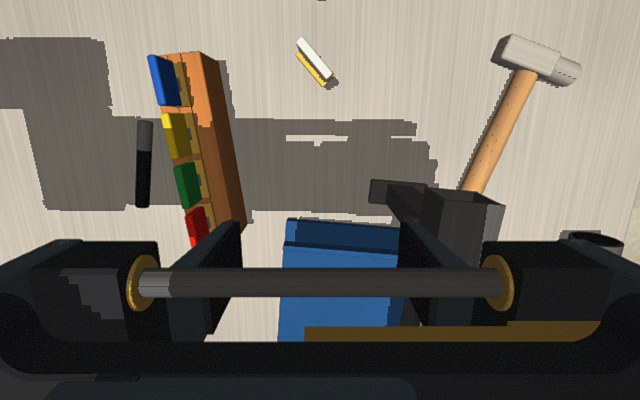

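```bash
cat >> h.py <<'E'
def rect(Q):
    (c,s,a)=cv2.minAreaRect(np.float32(Q)); return np.round(c,1),np.round(s,1),round(a,1)
cols=dict(red=((0,8),),blue=((105,125),),yellow=((22,32),),green=((50,80),))
def head(P,img,k,zlo=68):
    h=cv2.cvtColor(img,cv2.COLOR_BGR2HSV); lo,hi=cols[k][0]
    return (h[...,0]>=lo)&(h[...,0]<=hi)&(h[...,1]>120)&(P[...,2]>zlo)&(P[...,2]<105)
E
python3 - <<'E'
from h import *
np.set_printoptions(precision=1,suppress=True)
Ps={};I={}
for n in('scene','side','wrist'):
    Ps[n]=cloud(cam(n),np.load(n+'0.npy'));I[n]=cv2.imread(f'pics/{n}0.png')
def sel(n,lo,hi):
    P=Ps[n].reshape(-1,3); m=np.all((P>lo)&(P<hi),1); return P[m]
for n in Ps:
    for nm,lo,hi in(('chesttop',(500,150,126),(1000,600,136)),('tubetop',(550,-500,185),(900,80,196)),('blocktop',(350,-120,56),(560,120,63)),('platform',(450,-330,64),(700,-40,74)),('wheel',(380,-450,103),(540,-250,120)),('knob',(400,-430,150),(560,-220,160))):
        Q=sel(n,lo,hi)
        if len(Q)>25: print(n,nm,len(Q),np.median(Q[:,2]),rect(Q[:,:2]))
for n in('wrist','side'):
    for k in cols:
        P=Ps[n]; m=head(P,I[n],k)&(P[...,0]<560)&(P[...,0]>350)&(abs(P[...,1])<130); Q=P[m]
        if len(Q)>8: print(n,k,len(Q),Q.mean(0),rect(Q[:,:2]))
# plate (brass) on chest top
P=Ps['side'];h=cv2.cvtColor(I['side'],cv2.COLOR_BGR2HSV)
for n in('side','scene'):
    P=Ps[n];h=cv2.cvtColor(I[n],cv2.COLOR_BGR2HSV)
    m=(abs(P[...,2]-131)<6)&(h[...,0]>12)&(h[...,0]<32)&(h[...,1]>90)&(P[...,1]>150)&(P[...,0]<720);Q=P[m];print(n,'plate',len(Q),Q.mean(0),rect(Q[:,:2]))
E
```

```text
scene chesttop 3806 131.5366388585726 (array([602.3, 362.7]), array([205.1, 275.4]), 26.9)
scene tubetop 1442 189.99997300549018 (array([ 658.2, -176.8]), array([400.6,  49.5]), 84.7)
scene blocktop 231 60.16457374369634 (array([443.5,  -2.1]), array([243.8,  68.3]), 83.5)
scene platform 50 67.94434577843185 (array([ 612.1, -149.6]), array([158.5, 351.9]), 33.0)
scene wheel 257 112.83480255465724 (array([ 480.8, -350.4]), array([112.8,  74.3]), 89.4)
side chesttop 1454 129.17236980528048 (array([598.2, 358.3]), array([202.7, 270.8]), 27.2)
side tubetop 1600 188.47989282039532 (array([ 655.4, -180.6]), array([400. ,  44.7]), 85.4)
side blocktop 353 58.67418901994415 (array([447.8,  -1.8]), array([ 81.2, 248. ]), 25.8)
side wheel 942 111.1649921789272 (array([ 491. , -357.1]), array([110.4,  97.7]), 89.8)
side knob 42 153.65131796164826 (array([ 486.2, -312.7]), array([15.8, 14.5]), 58.8)
wrist tubetop 3227 190.56389004325615 (array([670.4, -27.8]), array([97.3, 41.5]), 84.9)
wrist blocktop 3441 60.25867051979003 (array([447.4,  38.9]), array([ 49.9, 161.4]), 6.3)
wrist red 341 [457.6 -26.4  91. ] (array([458. , -27.8]), array([ 6.4, 29.9]), 16.7)
wrist blue 1564 [503.9  -6.7  88. ] (array([506.7,  -1.4]), array([ 55.9, 277.7]), 23.7)
wrist yellow 608 [448.8  56.7  90.8] (array([448.8,  34. ]), array([ 6.2, 83.8]), 5.4)
wrist green 523 [453.5  13.3  91.5] (array([453.6,  12.6]), array([ 3.5, 38.8]), 9.9)
side red 71 [451.7 -40.7  92.4] (array([452.8, -37.6]), array([ 9.3, 39.2]), 8.6)
side blue 206 [529.8 -65.8  85.1] (array([504.2,  -4. ]), array([ 54.6, 268.1]), 23.9)
side yellow 33 [441.2  50.1  94. ] (array([441.7,  52.3]), array([ 5.7, 41.1]), 2.7)
side plate 335 [  23.5 1023.1  130.5] (array([ 90.9, 882.1]), array([ 489.2, 1626.6]), 22.5)
scene plate 368 [252.7 705.  131.2] (array([201.8, 829.6]), array([ 290.3, 1462.8]), 43.3)
```

Candidates for the keys: the four upright heads in the wooden block (wrist picture: blue 163,80; yellow 175,135; green 187,185; red 197,225) and the white look-alike standing alone (313,62). I choose the four coloured heads and will check them close up after this move.

Call:
{"method": "arm_command", "body": {"motion": [{"offset":[-0.01,-0.042,-0.02],"spin":-0.055},{"offset":[-0.01,-0.042,-0.02],"spin":-0.055},{"offset":[-0.01,-0.042,-0.02],"spin":0},{"offset":[0,0,0],"spin":0},{"offset":[0,0,0],"spin":0}], "jaw": 0.05, "newtons": 30}}

```text
time_s: 2.08
ee_pos: [451.4, -36.8, 255.7]
ee_rot: [179.9, -0.0, 96.3]
force: [-0.1, 0.5, 0.8]
gripper_width: 50.2
gripper_force: 0.0
```

```bash
cat > keys.py <<'E'
from h import *
import sys
np.set_printoptions(precision=1,suppress=True)
def keys(tag,ks=cols):
    c=cam('wrist');p,d=env.grab_frame('wrist');cv2.imwrite(f'pics/w_{tag}.png',p);P=cloud(c,d)
    for k in ks:
        m=head(P,p,k,95)&(P[...,2]<112)&(abs(P[...,0]-450)<60)
        n,l,s,cc=cv2.connectedComponentsWithStats(m.astype('uint8'))
        if n<2: continue
        m=l==1+s[1:,4].argmax();Q=P[m];top=Q[Q[:,2]>102]
        print(k,len(Q),Q[:,2].max(),rect(top[:,:2]) if len(top)>9 else '')
    Q=P[(abs(P[...,2]-60)<2.5)&(abs(P[...,0]-450)<60)];print('block',rect(Q[:,:2]))
    return c,p,P
if __name__=='__main__':
    s=env.state();print(s['time_s'],s['ee_pos'],s['ee_rot'],s['qpos']);keys(sys.argv[1])
E
python3 keys.py k1
```

```text
2.075 [451.4 -36.8 255.7] [179.9  -0.   96.3] [ -6.1   5.1  98.2   0.   76.7 -12.4]
red 8 104.90650273841095 
blue 8 104.0299481711831 
yellow 2 104.87226078385766 
green 1 104.69170220636164 
block (array([445.7,  -4.6]), array([277.3,  75.4]), 88.1)
```

View pics/w_k1.png

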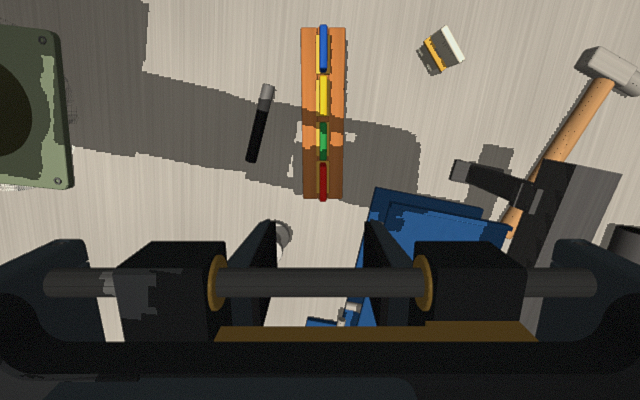

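```bash
python3 - <<'E'
from h import *
np.set_printoptions(precision=1,suppress=True)
c=cam('wrist')
B=[atz(c,p,60)[:2] for p in((301,28),(346,28),(343,198),(300,198))];print(np.array(B),np.mean(B,0))
p=cv2.imread('pics/w_k1.png');h=cv2.cvtColor(p,cv2.COLOR_BGR2HSV)
s=env.state();t=np.radians(s['ee_rot'][2]);
for k in cols:
    lo,hi=cols[k][0];m=(h[...,0]>=lo)&(h[...,0]<=hi)&(h[...,1]>130)&(h[...,2]>60);m[:,:310]=0;m[:,340:]=0;m[215:]=0
    v,u=np.nonzero(m);print(k,len(u),u.min(),u.max(),v.min(),v.max())
    a=atz(c,(np.median(u),v.min()),107);b=atz(c,(np.median(u),v.max()),107);print(a,b,np.linalg.norm(a-b))
E
```

```text
[[413.2 127.5]
 [462.4 133. ]
 [483.9 -58.9]
 [430.1 -64.8]] [447.4  34.2]
red 254 319 326 163 200
[452.6 -11.1 107. ] [457.2 -51.9 107. ] 41.09803225005287
blue 306 320 326 25 68
[437.7 121.4 107. ] [442.   83.1 107. ] 38.49585904671631
yellow 586 316 329 35 160
[435.8 112.4 107. ] [449.1  -8.2 107. ] 121.33971782395109
green 247 320 326 123 159
[448.   30.3 107. ] [452.1  -6.8 107. ] 37.387703207673404
```

Call:
{"method": "arm_command", "body": {"motion": [{"offset":[0.047,0.001,0.01],"spin":0},{"offset":[0.047,0.0015,0.02],"spin":0},{"offset":[0.047,0.0015,0.03],"spin":0},{"offset":[0,0,0.04],"spin":0},{"offset":[0,0,0.035],"spin":0}]}}

```text
time_s: 2.75
ee_pos: [439.5, 105.0, 118.4]
ee_rot: [-179.9, 0.0, 96.4]
force: [-0.3, -0.1, 0.4]
gripper_width: 50.4
gripper_force: 0.0
```

Call:
{"method": "arm_command", "body": {"motion": [{"offset":[0,0,0.02],"spin":0},{"offset":[0,0,0.015],"spin":0},{"offset":[0,0,0],"spin":0},{"offset":[0,0,0],"spin":0}]}}

```text
time_s: 3.25
ee_pos: [440.1, 104.1, 85.7]
ee_rot: [180.0, -0.0, 96.3]
force: [0.7, 0.5, 0.1]
gripper_width: 50.3
gripper_force: 0.0
```

Call:
{"method": "arm_command", "body": {"motion": [{"offset":[0,0,0],"spin":0},{"offset":[0,0,0],"spin":0},{"offset":[0,0,0],"spin":0},{"offset":[0,0,0],"spin":0}], "jaw": 0.0, "newtons": 30}}

```text
time_s: 3.75
ee_pos: [439.6, 103.7, 85.8]
ee_rot: [180.0, -0.0, 96.3]
force: [1.6, -0.5, -0.2]
gripper_width: 12.8
gripper_force: 0.0
```

Call:
{"method": "arm_command", "body": {"motion": [{"offset":[0,0,0],"spin":0},{"offset":[0,0,0],"spin":0},{"offset":[0,0,-0.02],"spin":0},{"offset":[0,0,-0.05],"spin":0},{"offset":[0,0,-0.05],"spin":0}]}}

```text
time_s: 4.38
ee_pos: [439.0, 103.7, 206.6]
ee_rot: [-179.9, 0.0, 96.3]
force: [0.6, -0.0, -1.0]
gripper_width: 7.1
gripper_force: 30.0
```

Call:
{"method": "arm_command", "body": {"motion": [{"offset":[0,0,-0.05],"spin":0},{"offset":[0,0,0],"spin":0}]}}

```text
time_s: 4.62
ee_pos: [441.7, 104.2, 259.5]
ee_rot: [179.5, -0.1, 96.3]
force: [0.2, 0.2, -0.6]
gripper_width: 7.6
gripper_force: 30.0
```

```bash
cat > plan.py <<'E'
from h import *
import sys
# plan.py x y z yaw n : rows in tool frame
def plan(x,y,z,yaw,n):
    s=env.state();p=np.array(s['ee_pos']);a=s['ee_rot'][2];da=(yaw-a+180)%360-180
    if len(sys.argv)>6: da=float(sys.argv[6])
    d=(np.array([x,y,z])-p)/n/1000;t=np.radians(a);st=np.radians(da)/n
    print('at',np.round(p,1),round(a,1),'t',s['time_s'],'q',np.round(s['qpos'],0),'w',round(s['gripper_width'],1))
    for i in range(n):
        print([round(float(v),4) for v in (d[0]*np.cos(t)+d[1]*np.sin(t),d[0]*np.sin(t)-d[1]*np.cos(t),-d[2])],round(-st,4));t+=st
plan(*map(float,sys.argv[1:5]),int(sys.argv[5]))
E
python3 plan.py 660 271 250 207 11
```

```text
at [441.7 104.2 259.5] 96.3 t 4.625 q [12.  5. 98.  0. 77.  6.] w 7.6
[0.0129, 0.0214, 0.0009] -0.1756
[0.009, 0.0233, 0.0009] -0.1756
[0.0047, 0.0245, 0.0009] -0.1756
[0.0004, 0.025, 0.0009] -0.1756
[-0.004, 0.0247, 0.0009] -0.1756
[-0.0082, 0.0236, 0.0009] -0.1756
[-0.0122, 0.0218, 0.0009] -0.1756
[-0.0158, 0.0193, 0.0009] -0.1756
[-0.019, 0.0162, 0.0009] -0.1756
[-0.0215, 0.0127, 0.0009] -0.1756
[-0.0234, 0.0087, 0.0009] -0.1756
```

Call:
{"method": "arm_command", "body": {"motion": [{"offset":[0.0129,0.0214,0],"spin":-0.1756},{"offset":[0.009,0.0233,0],"spin":-0.1756},{"offset":[0.0047,0.0245,0],"spin":-0.1756},{"offset":[0.0004,0.025,0],"spin":-0.1756},{"offset":[-0.004,0.0247,0],"spin":-0.1756}]}}

```text
time_s: 5.25
ee_pos: [538.6, 179.8, 253.8]
ee_rot: [-179.9, -0.1, 146.9]
force: [0.2, 0.7, 0.1]
gripper_width: 7.3
gripper_force: 30.0
```

Call:
{"method": "arm_command", "body": {"motion": [{"offset":[-0.0082,0.0236,0],"spin":-0.1756},{"offset":[-0.0122,0.0218,0],"spin":-0.1756},{"offset":[-0.0158,0.0193,0],"spin":-0.1756},{"offset":[-0.019,0.0162,0],"spin":-0.1756},{"offset":[-0.0215,0.0127,0],"spin":-0.1756}]}}

```text
time_s: 5.88
ee_pos: [637.9, 255.7, 253.5]
ee_rot: [-180.0, -0.2, -162.8]
force: [0.0, 0.5, -0.3]
gripper_width: 7.2
gripper_force: 30.0
```

Call:
{"method": "arm_command", "body": {"motion": [{"offset":[-0.0234,0.0087,0],"spin":-0.1756},{"offset":[0,0,0],"spin":0},{"offset":[0,0,0],"spin":0},{"offset":[0,0,0],"spin":0}]}}

```text
time_s: 6.38
ee_pos: [657.1, 270.0, 255.7]
ee_rot: [-180.0, -0.0, -153.1]
force: [-0.1, -0.6, -0.5]
gripper_width: 7.3
gripper_force: 30.0
```

```bash
python3 - <<'E'
from h import *
np.set_printoptions(precision=1,suppress=True)
s=env.state();print(s['ee_pos'],s['ee_rot'],s['qpos'],s['gripper_width'])
c=cam('wrist');p,d=env.grab_frame('wrist');cv2.imwrite('pics/lock.png',p);P=cloud(c,d);np.save('lock.npy',P)
r=env.pinpoint('wrist','keyhole');print([(x['location'],x['score'],atz(c,x['location'],130)) for x in r])
h=cv2.cvtColor(p,cv2.COLOR_BGR2HSV);m=(abs(P[...,2]-130)<5)&(h[...,0]>12)&(h[...,0]<32)&(h[...,1]>90)
n,l,st,cc=cv2.connectedComponentsWithStats(m.astype('uint8'));k=1+st[1:,4].argmax();print(st[k],cc[k],rect(P[l==k][:,:2]))
E
```

```text
[657.1 270.  255.7] [-180.    -0.  -153.1] [ 21.4  29.9  62.6  -0.   87.5 -95.5] 7.252521436918658
[([320.1, 123.2], 0.89, array([597.2, 240.2, 130. ]))]
[ 294   99   53   54 2283] [320.3 125.2] (array([599.6, 241.6]), array([50.2, 51. ]), 26.8)
```

View pics/lock.png

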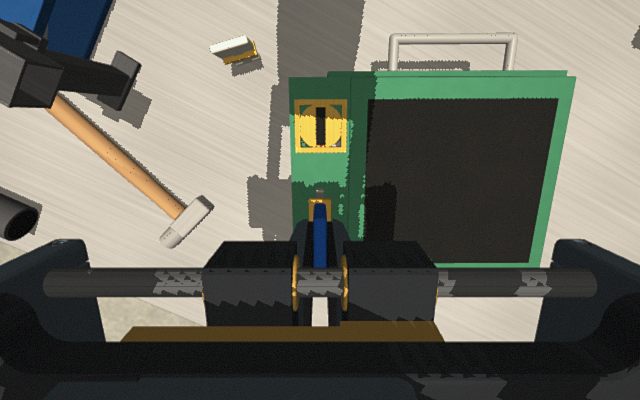

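```bash
python3 - <<'E'
from h import *
np.set_printoptions(precision=1,suppress=True)
p=cv2.imread('pics/lock.png');m=env.camera_model('wrist');H=np.array(m['hand_eye'])
def tz(px,z):
    d=H[:3,:3]@np.array([(px[0]-m['cx'])/m['fx'],(px[1]-m['cy'])/m['fy'],1]);e=H[:3,3];return e+d*(z-e[2])/d[2]
g=p.max(2).astype(int)
print(g[100:155:2,320]);print(g[126,300:342]);print(g[112,300:342]);print(p[186:240:2,320].tolist())
a=tz((320,106.5),125.7);b=tz((320,145),125.7);print('slot',a,b,(a+b)/2)
for r in(196,198,200,202): print(r,'collar edge',tz((320,r),19.7),tz((320,r),25.7))
for r in(201,203,205): print(r,'head edge top',tz((320,r),-21.3))
P=np.load('lock.npy');s=env.state()
t=np.radians(s['ee_rot'][2]);
for v in range(190,242,3):
    q=P[v,320]-s['ee_pos'];print(v,round(q[0]*np.cos(t)+q[1]*np.sin(t),1),round(q[2],1),end=' | ')
E
```

```text
[130 132 131 134  22  22  21  22  19  36  39  43  40  40  45  41  39  41
  42  43  44  40  48 217 245 246 192 161]
[201 240 245 245 245 245 246 245 245 246 245 245 246 247 252 232  95  37
  37  44  40  43  39  37  48 164 254 250 246 245 245 245 244 245 245 245
 245 245 246 246 246 209]
[ 73  80  86 126 138 135 136 135 135 133 134 132 131 133 136 112  41  22
  20  23  21  25  22  16  25  74 131 137 134 132 135 139 133 129 129 138
 138 132  93  80  75  78]
[[53, 77, 39], [67, 75, 76], [90, 97, 102], [76, 83, 87], [65, 71, 74], [62, 67, 71], [35, 71, 91], [84, 198, 250], [54, 135, 180], [71, 32, 11], [69, 35, 14], [67, 34, 4], [71, 35, 14], [73, 38, 20], [69, 34, 13], [70, 32, 7], [89, 47, 23], [100, 51, 24], [100, 48, 18], [101, 53, 18], [104, 52, 26], [102, 52, 21], [101, 51, 21], [100, 50, 21], [99, 48, 14], [103, 54, 25], [102, 53, 23]]
slot [ 82.3   0.5 125.7] [ 45.9   0.5 125.7] [ 64.1   0.5 125.7]
196 collar edge [20.8  0.3 19.7] [19.3  0.3 25.7]
198 collar edge [19.4  0.3 19.7] [17.9  0.3 25.7]
200 collar edge [18.   0.3 19.7] [16.4  0.3 25.7]
202 collar edge [16.6  0.3 19.7] [14.9  0.3 25.7]
201 head edge top [ 28.4   0.3 -21.3]
203 head edge top [ 27.2   0.3 -21.3]
205 head edge top [ 26.1   0.3 -21.3]
190 14.8 -65.1 | 193 15.4 -52.4 | 196 15.1 -44.0 | 199 18.7 -21.1 | 202 16.9 -19.8 | 205 19.1 -4.5 | 208 19.0 1.9 | 211 18.9 7.8 | 214 19.0 14.3 | 217 19.0 20.0 | 220 18.1 22.4 | 223 16.0 21.4 | 226 14.0 21.0 | 229 12.9 22.7 | 232 10.4 21.0 | 235 9.0 21.9 | 238 7.2 22.1 | 241 4.6 20.2 |
```

The four heads match the description. In this lock picture the keyhole slot is at (320,126), upright in the image, and the blue key is held with its collar at (320,203); the two line up in column.

Call:
{"method": "arm_command", "body": {"motion": [{"offset":[0.033,0.0002,0.0],"spin":0},{"offset":[0.032,0,0.02],"spin":0},{"offset":[0,0,0.02],"spin":0},{"offset":[0,0,0],"spin":0},{"offset":[0,0,0],"spin":0}]}}

```text
time_s: 7.1
ee_pos: [600.4, 241.4, 216.7]
ee_rot: [-180.0, 0.1, -153.0]
force: [0.4, 0.2, -1.1]
gripper_width: 7.3
gripper_force: 30.0
```

Call:
{"method": "arm_command", "body": {"motion": [{"offset":[0,0,0.01],"spin":0},{"offset":[0,0,0.01],"spin":0},{"offset":[0,0,0.01],"spin":0},{"offset":[0,0,0],"spin":0}]}}

```text
time_s: 7.6
ee_pos: [599.0, 241.0, 184.0]
ee_rot: [180.0, -0.2, -153.0]
force: [1.7, -0.2, -0.8]
gripper_width: 7.4
gripper_force: 30.0
```

Call:
{"method": "arm_command", "body": {"motion": [{"offset":[0,0,0.01],"spin":0},{"offset":[0,0,0.01],"spin":0},{"offset":[0,0,0.008],"spin":0},{"offset":[0,0,0],"spin":0},{"offset":[0,0,0],"spin":0}]}}

```text
time_s: 8.22
ee_pos: [599.9, 241.3, 157.8]
ee_rot: [-180.0, 0.0, -153.0]
force: [0.0, 0.7, -0.9]
gripper_width: 7.4
gripper_force: 30.0
```

Call:
{"method": "arm_command", "body": {"motion": [{"offset":[0,0,0.003],"spin":0},{"offset":[0,0,0],"spin":0},{"offset":[0,0,0],"spin":0}]}}

```text
time_s: 8.6
ee_pos: [600.3, 241.4, 155.8]
ee_rot: [-180.0, 0.1, -153.0]
force: [-1.0, -0.7, 5.3]
gripper_width: 7.5
gripper_force: 30.0
```

Call:
{"method": "arm_command", "body": {"motion": [{"offset":[0,0,0],"spin":0.15},{"offset":[0,0,0],"spin":0.15},{"offset":[0,0,0],"spin":0.15},{"offset":[0,0,0],"spin":0.15},{"offset":[0,0,0],"spin":0.1}]}}

```text
time_s: 9.22
ee_pos: [600.1, 241.6, 155.8]
ee_rot: [179.9, 0.1, 166.7]
force: [-1.2, 0.0, 6.7]
gripper_width: 7.6
gripper_force: 30.0
```

```bash
python3 -c "
from h import *
s=env.state();print(s['ee_pos'],s['ee_rot'],s['force'],s['torque'],s['gripper_width'])"
```

```text
[600.10875148 241.55325084 155.75676361] [1.79931407e+02 7.82251454e-02 1.66674711e+02] [-1.18891161e+00  2.55922473e-03  6.67767495e+00] [0.12723226 0.12234876 0.0657199 ] 7.579415817611154
```

Call:
{"method": "arm_command", "body": {"motion": [{"offset":[0,0,0],"spin":0.1},{"offset":[0,0,0],"spin":0.1},{"offset":[0,0,0],"spin":0.1},{"offset":[0,0,0],"spin":0}]}}

```text
time_s: 9.72
ee_pos: [600.2, 241.4, 155.7]
ee_rot: [179.9, 0.1, 149.6]
force: [-1.0, -0.0, 5.2]
gripper_width: 7.1
gripper_force: 30.0
```

```bash
python3 -c "
from h import *
s=env.state();print(s['ee_pos'],s['ee_rot'],s['force'],s['torque'],s['gripper_width'])"
```

```text
[600.16736666 241.39431761 155.72196803] [1.79924900e+02 6.47425808e-02 1.49643628e+02] [-0.97461055 -0.02478127  5.23596541] [ 0.028529    0.12162499 -0.00306206] 7.05910302539255
```

Call:
{"method": "arm_command", "body": {"motion": [{"offset":[0,0,0],"spin":0.12},{"offset":[0,0,0],"spin":0.12},{"offset":[0,0,0],"spin":0.12},{"offset":[0,0,0],"spin":0.12},{"offset":[0,0,0],"spin":0.1}]}}

```text
time_s: 10.35
ee_pos: [600.1, 241.1, 155.7]
ee_rot: [179.9, 0.0, 116.3]
force: [-0.6, -0.2, 5.6]
gripper_width: 7.3
gripper_force: 30.0
```

```bash
python3 -c "
from h import *
s=env.state();print(s['ee_pos'],s['ee_rot'],s['force'],s['torque'],s['gripper_width'])"
```

```text
[600.14398492 241.07305045 155.74393242] [1.79920579e+02 4.23602222e-02 1.16266995e+02] [-0.62463513 -0.18861591  5.56815354] [-0.20843125  0.16042219  0.0681981 ] 7.336005051934215
```

Call:
{"method": "arm_command", "body": {"motion": [{"offset":[0,0,0],"spin":0.08},{"offset":[0,0,0],"spin":0},{"offset":[0,0,0],"spin":0}]}}

```text
time_s: 10.72
ee_pos: [600.1, 241.0, 155.8]
ee_rot: [179.9, 0.0, 111.9]
force: [-1.2, -1.6, 5.2]
gripper_width: 7.1
gripper_force: 30.0
```

Call:
{"method": "arm_command", "body": {"motion": [{"offset":[0,0,0],"spin":0},{"offset":[0,0,0],"spin":0},{"offset":[0,0,-0.01],"spin":0},{"offset":[0,0,-0.04],"spin":0},{"offset":[0,0,-0.05],"spin":-0.075}], "jaw": 0.03}}

```text
time_s: 11.35
ee_pos: [599.3, 241.1, 255.1]
ee_rot: [-179.9, -0.0, 116.3]
force: [1.1, 0.5, -0.1]
gripper_width: 29.9
gripper_force: 0.0
```

```bash
python3 - <<'E'
from h import *
np.set_printoptions(precision=1,suppress=True)
s=env.state();print(s['ee_pos'],s['ee_rot'],s['gripper_width'])
c=cam('wrist');p,d=env.grab_frame('wrist');cv2.imwrite('pics/lock2.png',p);P=cloud(c,d)
h=cv2.cvtColor(p,cv2.COLOR_BGR2HSV)
m=(P[...,2]>170)&(P[...,2]<182)&(h[...,0]>105)&(h[...,0]<125)&(h[...,1]>120);print('head',m.sum(),rect(P[m][:,:2]) if m.sum()>5 else'')
c=cam('side');p,d=env.grab_frame('side');P=cloud(c,d);np.save('side1.npy',d);cv2.imwrite('pics/side1.png',p)
for n in('side','scene'):
    if n=='scene': c=cam(n);p,d=env.grab_frame(n);P=cloud(c,d)
    r=env.pinpoint(n,'drawer_handle');print(n,[(np.array(x['location']),round(x['score'],2),atz(c,x['location'],92)) for x in r])
    r=env.pinpoint(n,'keyhole');print(n,[(np.array(x['location']),round(x['score'],2),atz(c,x['location'],130)) for x in r])
E
```

```text
[599.3 241.1 255.1] [-179.9   -0.   116.3] 29.89524472026894
head 354 (array([599.9, 240.7]), array([ 7.3, 38.9]), 22.0)
side [(array([253.7, 164.5]), 0.83, array([457. , 321.5,  92. ]))]
side [(array([302.4, 155.7]), 0.65, array([608.2, 237.7, 130. ])), (array([256.6, 161.3]), 0.43, array([455.2, 281.4, 130. ])), (array([298.2, 166.8]), 0.43, array([564.2, 184.9, 130. ]))]
scene [(array([408.5, 183.4]), 0.56, array([463.7, 331.4,  92. ]))]
scene [(array([384.9, 197.1]), 0.79, array([590. , 242.7, 130. ]))]
```

View pics/lock2.png

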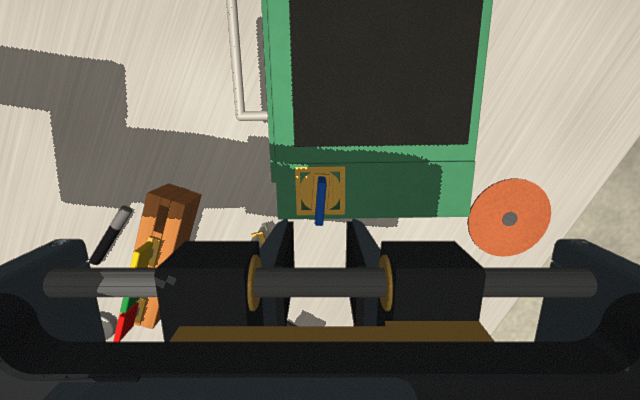

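```bash
python3 - <<'E'
from h import *
np.set_printoptions(precision=1,suppress=True)
c=cam('wrist')
for p in((230,5),(233,50),(237,100),(239.5,117)): print(p,atz(c,p,92))
for p in((294,148),(268,160),(272,219),(470,217)): print(p,atz(c,p,130))
print(atz(c,(320,191),130))
t=np.radians(27);X=np.array([np.cos(t),np.sin(t)]);Y=np.array([-X[1],X[0]]);C=np.array([600,360.])
d,e=ray(c,(0,0))
for p in((230,5),(239.5,117)):
    q=atz(c,p,92)[:2]-C;print(q@X,q@Y)
q=np.array([599.5,241.2])-C;print('lock',q@X,q@Y)
E
python3 plan.py 473 318 200 117 4
```

```text
(230, 5) [440.6 363.2  92. ]
(233, 50) [458.5 326.7  92. ]
(237, 100) [480.6 283.4  92. ]
(239.5, 117) [489.6 268.5  92. ]
(294, 148) [557.2 269.  130. ]
(268, 160) [539. 247. 130.]
(272, 219) [567.5 192.4 130. ]
(470, 217) [751.5 285.2 130. ]
[599.2 241.4 130. ]
-140.59631746847583 75.22482199801352
-139.94155624641527 -31.41610902842161
lock -54.379574631152344 -105.62457982370834
at [599.  241.  253.2] 116.2 t 11.7 q [21. 23. 74. -0. 83. -5.] w 29.9
[0.0312, -0.0198, 0.0133] -0.0037
[0.0312, -0.0197, 0.0133] -0.0037
[0.0313, -0.0196, 0.0133] -0.0037
[0.0314, -0.0195, 0.0133] -0.0037
```

Call:
{"method": "arm_command", "body": {"motion": [{"offset":[0.031,-0.021,0.0133],"spin":-0.0035},{"offset":[0.031,-0.021,0.0133],"spin":-0.0035},{"offset":[0.031,-0.021,0.0133],"spin":-0.0035},{"offset":[0.032,-0.021,0.0133],"spin":-0.0035},{"offset":[0,0,0],"spin":0}], "jaw": 0.027}}

```text
time_s: 12.32
ee_pos: [465.7, 315.9, 199.4]
ee_rot: [-179.7, 0.0, 117.1]
force: [0.2, 0.4, 0.6]
gripper_width: 27.3
gripper_force: 0.0
```

```bash
python3 - <<'E'
from h import *
np.set_printoptions(precision=1,suppress=True)
s=env.state();print(s['ee_pos'],s['ee_rot'],s['gripper_width'])
c=cam('wrist');p,d=env.grab_frame('wrist');cv2.imwrite('pics/han.png',p);P=cloud(c,d)
m=(P[...,2]>85)&(P[...,2]<102);Q=P[m]
t=np.radians(s['ee_rot'][2]);q=Q-s['ee_pos'];tx=q[:,0]*np.cos(t)+q[:,1]*np.sin(t);ty=q[:,0]*np.sin(t)-q[:,1]*np.cos(t)
for lo in range(0,120,15):
    k=(tx>lo)&(tx<lo+15)&(abs(ty)<25)
    if k.sum()>5: print(lo,k.sum(),np.percentile(ty[k],[2,50,98]),Q[k][:,2].max())
E
```

```text
[465.7 315.9 199.4] [-179.7    0.   117.1] 27.338985270856334
0 173 [-4.7  0.1  4.9] 98.6045830735722
15 172 [-4.7  0.1  4.8] 98.8796947607263
30 178 [-4.6  0.1  4.7] 98.93511849728532
45 186 [-4.5  0.1  4.7] 99.07774370263888
60 391 [-4.5  9.  24.2] 99.39640729308047
```

View pics/han.png

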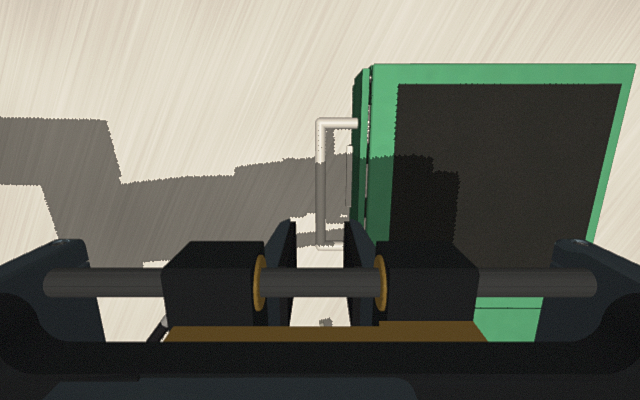

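The handle bar runs up the middle between the fingers at column 320, (rows 120–245).

Call:
{"method": "arm_command", "body": {"motion": [{"offset":[0,0,0.04],"spin":0},{"offset":[0,0,0.04],"spin":0},{"offset":[0,0,0.02],"spin":0},{"offset":[0,0,0.01],"spin":0},{"offset":[0,0,0],"spin":0}]}}

```text
time_s: 13.0
ee_pos: [469.4, 315.3, 91.1]
ee_rot: [-180.0, 0.0, 116.9]
force: [0.8, 0.7, 0.4]
gripper_width: 26.9
gripper_force: 0.0
```

Call:
{"method": "arm_command", "body": {"motion": [{"offset":[0,0,0],"spin":0},{"offset":[0,0,0],"spin":0},{"offset":[0,0,0],"spin":0},{"offset":[0,0,0],"spin":0}], "jaw": 0.0}}

```text
time_s: 13.5
ee_pos: [468.9, 315.8, 91.8]
ee_rot: [180.0, 0.0, 117.0]
force: [0.3, -0.5, -0.4]
gripper_width: 0.4
gripper_force: 0.0
```

Call:
{"method": "arm_command", "body": {"motion": [{"offset":[0,-0.015,0],"spin":0},{"offset":[0,-0.03,0],"spin":0},{"offset":[0,-0.03,0],"spin":0},{"offset":[0,-0.03,0],"spin":0},{"offset":[0,-0.02,0],"spin":0}]}}

```text
time_s: 14.12
ee_pos: [355.1, 257.6, 91.4]
ee_rot: [-179.9, 0.0, 117.0]
force: [0.3, -0.2, 0.1]
gripper_width: 0.6
gripper_force: 0.0
```

Call:
{"method": "arm_command", "body": {"motion": [{"offset":[0,-0.008,0],"spin":0},{"offset":[0,-0.004,0],"spin":0},{"offset":[0,0,0],"spin":0}]}}

```text
time_s: 14.5
ee_pos: [347.1, 253.8, 91.5]
ee_rot: [180.0, -0.0, 117.0]
force: [0.5, -0.3, -0.7]
gripper_width: 0.4
gripper_force: 0.0
```

```bash
python3 - <<'E'
from h import *
p,d=env.grab_frame('wrist')
q,d=env.grab_frame('side');q=cv2.resize(q[100:300,180:380],(400,400))
cv2.imwrite('pics/chk.png',np.hstack([cv2.resize(p,(400,250)),q[:250]]));cv2.imwrite('pics/chk.png',np.hstack([cv2.copyMakeBorder(cv2.resize(p,(400,250)),0,150,0,0,0),q]))
E
```

```text
(no output)
```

View pics/chk.png

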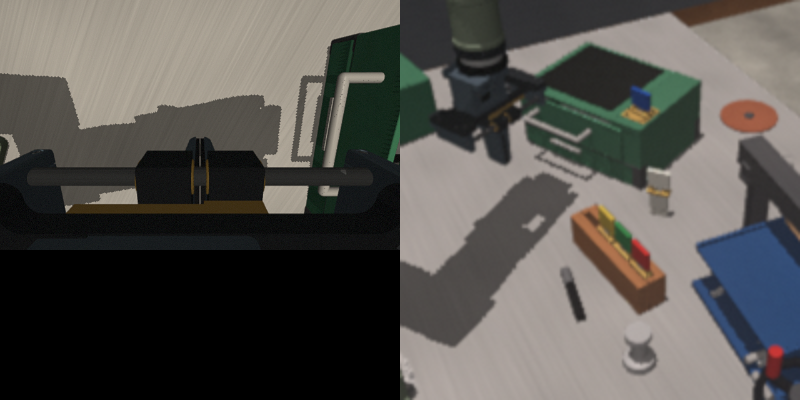

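Call:
{"method": "arm_command", "body": {"motion": [{"offset":[0,0,-0.05],"spin":0},{"offset":[0,0.03,-0.03],"spin":0},{"offset":[0,0.05,0],"spin":0},{"offset":[0,0.05,0],"spin":0},{"offset":[0,0.005,0],"spin":0}], "jaw": 0.027}}

```text
time_s: 15.22
ee_pos: [470.0, 316.1, 170.6]
ee_rot: [180.0, 0.0, 116.9]
force: [-0.4, 0.0, -0.7]
gripper_width: 26.8
gripper_force: 0.0
```

Call:
{"method": "arm_command", "body": {"motion": [{"offset":[0,0,0],"spin":0},{"offset":[0,0,0.03],"spin":0},{"offset":[0,0,0.03],"spin":0},{"offset":[0,0,0.025],"spin":0},{"offset":[0,0,0],"spin":0}]}}

```text
time_s: 15.85
ee_pos: [464.7, 313.4, 85.1]
ee_rot: [-179.7, 0.0, 117.0]
force: [-0.2, 0.4, 0.5]
gripper_width: 27.1
gripper_force: 0.0
```

```bash
python3 - <<'E'
from h import *
np.set_printoptions(precision=1,suppress=True)
s=env.state();print(s['ee_pos'],s['ee_rot'],s['gripper_width'],s['force'])
c=cam('wrist');p,d=env.grab_frame('wrist');cv2.imwrite('pics/han2.png',p);P=cloud(c,d)
q=P-s['ee_pos'];t=np.radians(s['ee_rot'][2]);tx=q[...,0]*np.cos(t)+q[...,1]*np.sin(t);ty=q[...,0]*np.sin(t)-q[...,1]*np.cos(t)
for lo in range(-30,100,10):
    k=(tx>lo)&(tx<lo+10)&(abs(ty)<25)&(abs(P[...,2]-90)<15)
    if k.sum()>5: print(lo,k.sum(),np.percentile(ty[k],[2,50,98]),np.percentile(P[k][:,2],[2,50,98]))
E
```

```text
[464.7 313.4  85.1] [-179.7    0.   117. ] 27.12629930201808 [-0.2  0.4  0.5]
-20 160 [-2.8  1.6  6.6] [93.1 96.7 98.5]
-10 249 [-2.7  2.2  6.6] [93.6 96.7 99.1]
0 257 [-2.7  1.6  6.5] [ 94.3  96.8 104. ]
10 269 [-15.9   2.1  15.6] [ 94.1  96.9 104.7]
20 264 [-2.6  1.8  6.3] [94.1 96.7 98.4]
30 280 [-2.8  2.1  6.8] [92.6 96.8 98.3]
40 315 [-3.1  2.1  6.8] [92.7 96.5 98.4]
50 322 [-3.   1.5  6.7] [93.1 96.6 98.4]
60 627 [-3.   6.4 24.1] [93.9 96.8 98.4]
70 443 [-1.8 11.8 24.4] [93.3 96.6 98.5]
```

View pics/han2.png

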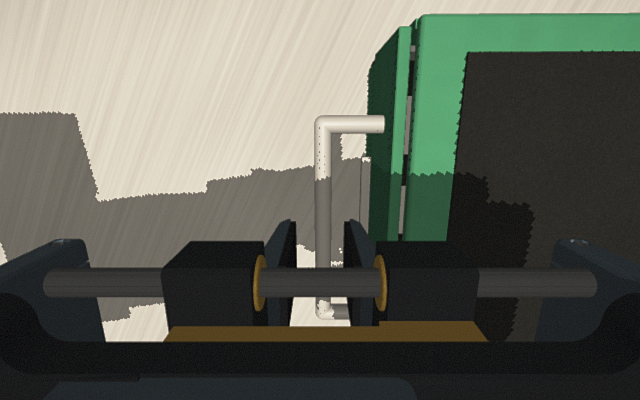

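The bar (column 323) stands between the finger tips (290 and 350, row 225). I close on it and read the width row by row.

Call:
{"method": "arm_command", "body": {"motion": [{"offset":[0,0,0],"spin":0},{"offset":[0,0,0],"spin":0},{"offset":[0,0,0],"spin":0}], "jaw": 0.005, "newtons": 20}}

```text
time_s: 16.27
ee_pos: [467.4, 315.0, 87.2]
ee_rot: [179.9, -0.0, 117.0]
force: [0.5, -0.0, -0.1]
gripper_width: 5.2
gripper_force: 0.0
```

Call:
{"method": "arm_command", "body": {"motion": [{"offset":[0,0,0],"spin":0},{"offset":[0,0,0],"spin":0}]}}

```text
time_s: 16.52
ee_pos: [467.1, 314.8, 86.5]
ee_rot: [180.0, 0.0, 117.0]
force: [-0.3, 0.0, 0.4]
gripper_width: 5.2
gripper_force: 0.0
```

```bash
python3 - <<'E'
from h import *
np.set_printoptions(precision=1,suppress=True)
s=env.state();t=np.radians(s['ee_rot'][2])
c=cam('wrist');p,d=env.grab_frame('wrist');cv2.imwrite('pics/han3.png',p);P=cloud(c,d)
q=P-s['ee_pos'];T=np.stack([q[...,0]*np.cos(t)+q[...,1]*np.sin(t),q[...,0]*np.sin(t)-q[...,1]*np.cos(t),-q[...,2]],-1)
for u in(305,310,316,321,327,332,337):
    print(u,[(v,T[v,u].round().tolist()) for v in range(212,262,6)])
E
```

```text
305 [(212, [-11.0, -13.0, 86.0]), (218, [-16.0, -13.0, 86.0]), (224, [18.0, -8.0, -30.0]), (230, [17.0, -7.0, -37.0]), (236, [18.0, -7.0, -47.0]), (242, [18.0, -7.0, -54.0]), (248, [18.0, -6.0, -61.0]), (254, [18.0, -6.0, -67.0]), (260, [18.0, -6.0, -73.0])]
310 [(212, [18.0, -6.0, -6.0]), (218, [14.0, -6.0, -7.0]), (224, [16.0, -5.0, -24.0]), (230, [16.0, -5.0, -34.0]), (236, [16.0, -5.0, -42.0]), (242, [16.0, -5.0, -50.0]), (248, [16.0, -4.0, -57.0]), (254, [16.0, -4.0, -64.0]), (260, [16.0, -4.0, -70.0])]
316 [(212, [19.0, -2.0, -11.0]), (218, [15.0, -2.0, -11.0]), (224, [12.0, -2.0, -12.0]), (230, [8.0, -2.0, -10.0]), (236, [4.0, -2.0, -11.0]), (242, [-1.0, -2.0, -10.0]), (248, [-4.0, -2.0, -10.0]), (254, [-8.0, -2.0, -10.0]), (260, [-12.0, -2.0, -10.0])]
321 [(212, [19.0, 1.0, -10.0]), (218, [15.0, 1.0, -10.0]), (224, [12.0, 1.0, -11.0]), (230, [8.0, 1.0, -11.0]), (236, [4.0, 1.0, -10.0]), (242, [0.0, 1.0, -12.0]), (248, [-4.0, 1.0, -12.0]), (254, [-8.0, 1.0, -10.0]), (260, [-12.0, 1.0, -11.0])]
327 [(212, [-11.0, 7.0, 86.0]), (218, [-16.0, 7.0, 86.0]), (224, [16.0, 4.0, -24.0]), (230, [16.0, 4.0, -33.0]), (236, [16.0, 4.0, -42.0]), (242, [16.0, 4.0, -50.0]), (248, [16.0, 3.0, -57.0]), (254, [16.0, 3.0, -63.0]), (260, [16.0, 3.0, -69.0])]
332 [(212, [-11.0, 12.0, 87.0]), (218, [-17.0, 12.0, 86.0]), (224, [18.0, 7.0, -29.0]), (230, [18.0, 6.0, -39.0]), (236, [18.0, 6.0, -46.0]), (242, [17.0, 6.0, -53.0]), (248, [16.0, 6.0, -57.0]), (254, [16.0, 5.0, -64.0]), (260, [16.0, 5.0, -70.0])]
337 [(212, [-11.0, 16.0, 86.0]), (218, [-16.0, 16.0, 85.0]), (224, [18.0, 9.0, -29.0]), (230, [17.0, 9.0, -37.0]), (236, [18.0, 8.0, -46.0]), (242, [18.0, 8.0, -53.0]), (248, [17.0, 8.0, -60.0]), (254, [17.0, 7.0, -65.0]), (260, [35.0, 5.0, -109.0])]
```

View pics/han3.png

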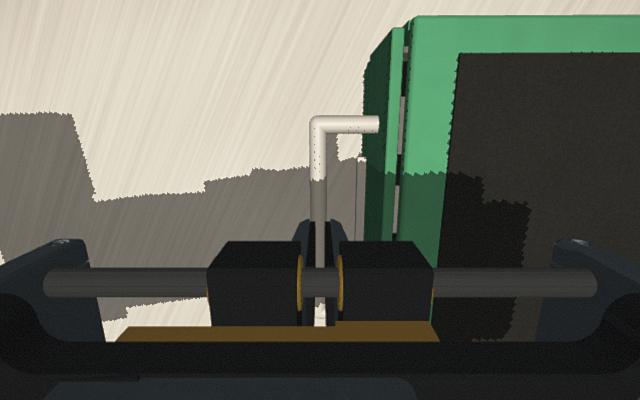

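The fingers' tips end about 22 mm behind the reported TCP (the bar's top is at tool z −11 mm and the tips at about −22), so they closed above the bar. From now on I count the tips at reported z + 22 mm.

Call:
{"method": "arm_command", "body": {"motion": [{"offset":[0,0.001,-0.01],"spin":0},{"offset":[0,0,0],"spin":0},{"offset":[0,0,0],"spin":0},{"offset":[0,0,0],"spin":0}], "jaw": 0.027}}

```text
time_s: 17.08
ee_pos: [467.8, 315.2, 96.3]
ee_rot: [-180.0, 0.0, 117.0]
force: [0.1, -0.2, 0.1]
gripper_width: 27.0
gripper_force: 0.0
```

Call:
{"method": "arm_command", "body": {"motion": [{"offset":[0,0,0.01],"spin":0},{"offset":[0,0,0.015],"spin":0},{"offset":[0,0,0.015],"spin":0},{"offset":[0,0,0],"spin":0}]}}

```text
time_s: 17.58
ee_pos: [466.8, 314.5, 54.4]
ee_rot: [-179.8, 0.0, 117.0]
force: [0.5, -0.3, -0.0]
gripper_width: 27.0
gripper_force: 0.0
```

Call:
{"method": "arm_command", "body": {"motion": [{"offset":[0,0,0],"spin":0},{"offset":[0,0,0],"spin":0},{"offset":[0,0,0],"spin":0},{"offset":[0,0,0],"spin":0}], "jaw": 0.0, "newtons": 30}}

```text
time_s: 18.08
ee_pos: [466.3, 314.4, 56.7]
ee_rot: [-179.8, 0.0, 117.0]
force: [-4.9, -3.0, 2.1]
gripper_width: 9.3
gripper_force: 30.0
```

Gripped. Pull.

Call:
{"method": "arm_command", "body": {"motion": [{"offset":[0,-0.01,0],"spin":0},{"offset":[0,-0.025,0],"spin":0},{"offset":[0,-0.03,0],"spin":0},{"offset":[0,-0.03,0],"spin":0},{"offset":[0,-0.025,0],"spin":0}]}}

```text
time_s: 18.7
ee_pos: [361.0, 260.4, 56.7]
ee_rot: [179.8, 0.0, 117.0]
force: [3.2, -1.0, -3.3]
gripper_width: 9.2
gripper_force: 30.0
```

Call:
{"method": "arm_command", "body": {"motion": [{"offset":[0,-0.01,0],"spin":0},{"offset":[0,-0.007,0],"spin":0},{"offset":[0,0,0],"spin":0},{"offset":[0,0,0],"spin":0}]}}

```text
time_s: 19.2
ee_pos: [346.0, 252.8, 56.6]
ee_rot: [-180.0, 0.0, 117.0]
force: [0.1, -6.0, 4.0]
gripper_width: 9.4
gripper_force: 30.0
```

Call:
{"method": "arm_command", "body": {"motion": [{"offset":[0,0,0],"spin":0},{"offset":[0,0,0],"spin":0},{"offset":[0,0,-0.03],"spin":0},{"offset":[0,0,-0.05],"spin":0},{"offset":[0,0,-0.05],"spin":0}], "jaw": 0.027}}

```text
time_s: 19.82
ee_pos: [345.8, 253.6, 187.8]
ee_rot: [180.0, -0.0, 117.0]
force: [1.0, -0.0, 0.2]
gripper_width: 26.8
gripper_force: 0.0
```

```bash
python3 plan.py 440 280 285 27 9
```

```text
at [345.8 253.6 187.8] 117.0 t 19.825 q [ 35.   5. 108.   0.  67.   8.] w 26.8
[-0.0021, 0.0107, -0.0108] 0.1744
[-0.0003, 0.0109, -0.0108] 0.1744
[0.0016, 0.0107, -0.0108] 0.1744
[0.0035, 0.0103, -0.0108] 0.1744
[0.0052, 0.0095, -0.0108] 0.1744
[0.0068, 0.0085, -0.0108] 0.1744
[0.0082, 0.0072, -0.0108] 0.1744
[0.0093, 0.0057, -0.0108] 0.1744
[0.0101, 0.004, -0.0108] 0.1744
```

Call:
{"method": "arm_command", "body": {"motion": [{"offset":[0.001,0.0055,-0.011],"spin":0.1744},{"offset":[0.002,0.005,-0.011],"spin":0.1744},{"offset":[0.003,0.005,-0.011],"spin":0.1744},{"offset":[0.003,0.004,-0.011],"spin":0.1744},{"offset":[0.004,0.004,-0.011],"spin":0.1744}], "jaw": 0.06}}

```text
time_s: 20.45
ee_pos: [368.2, 270.0, 241.8]
ee_rot: [-180.0, -0.1, 66.7]
force: [0.1, 0.3, 0.2]
gripper_width: 60.2
gripper_force: 0.0
```

Call:
{"method": "arm_command", "body": {"motion": [{"offset":[0.005,0.003,-0.011],"spin":0.1744},{"offset":[0.005,0.002,-0.011],"spin":0.1744},{"offset":[0.006,0.001,-0.011],"spin":0.1744},{"offset":[0.006,0,-0.011],"spin":0.1744},{"offset":[0,0,0],"spin":0}]}}

```text
time_s: 21.08
ee_pos: [387.4, 284.0, 285.9]
ee_rot: [-180.0, -0.1, 27.2]
force: [-0.1, 0.9, 0.0]
gripper_width: 59.9
gripper_force: 0.0
```

Call:
{"method": "arm_command", "body": {"motion": [{"offset":[0,0,0],"spin":0},{"offset":[0,0,0],"spin":0}]}}

```text
time_s: 21.32
ee_pos: [386.4, 282.9, 284.9]
ee_rot: [180.0, 0.1, 27.1]
force: [-0.4, 0.4, -0.5]
gripper_width: 60.2
gripper_force: 0.0
```

```bash
cat > drw.py <<'E'
from h import *
import sys
np.set_printoptions(precision=1,suppress=True)
def look(tag,z0,z1,ar=800):
    s=env.state();print('t',s['time_s'],s['ee_pos'],s['ee_rot'],s['gripper_width'])
    t=np.radians(s['ee_rot'][2]);c=cam('wrist');p,d=env.grab_frame('wrist');cv2.imwrite(f'pics/{tag}.png',p);P=cloud(c,d)
    m=((P[...,2]>z0)&(P[...,2]<z1)).astype('uint8');n,l,st,cc=cv2.connectedComponentsWithStats(cv2.morphologyEx(m,cv2.MORPH_OPEN,np.ones((3,3))))
    for i in range(1,n):
        if st[i,4]<ar: continue
        Q=P[l==i];r=rect(Q[:,:2]);dq=np.r_[r[0],0]-s['ee_pos'];print(st[i],'z',np.median(Q[:,2]),'rect',r,'tool xy',(dq[0]*np.cos(t)+dq[1]*np.sin(t)).round(1),(dq[0]*np.sin(t)-dq[1]*np.cos(t)).round(1))
if __name__=='__main__': look(sys.argv[1],float(sys.argv[2]),float(sys.argv[3]))
E
python3 drw.py drawer 92 101
```

```text
t 21.325 [386.4 282.9 284.9] [180.    0.1  27.1] 60.17560106000419
[ 305   64   27  104 2691] z 96.4362287292796 rect (array([449.8, 317.2]), array([115.6,  29.7]), 27.6) tool xy 72.1 -1.6
[ 355   64   30  108 2809] z 96.43408949698278 rect (array([474.6, 263.3]), array([120.6,  30.3]), 27.4) tool xy 69.6 57.7
[ 267  196  104   25 1076] z 96.44918733529278 rect (array([352.7, 266.9]), array([ 32.5, 129.7]), 27.1) tool xy -37.3 -1.1
```

View pics/drawer.png

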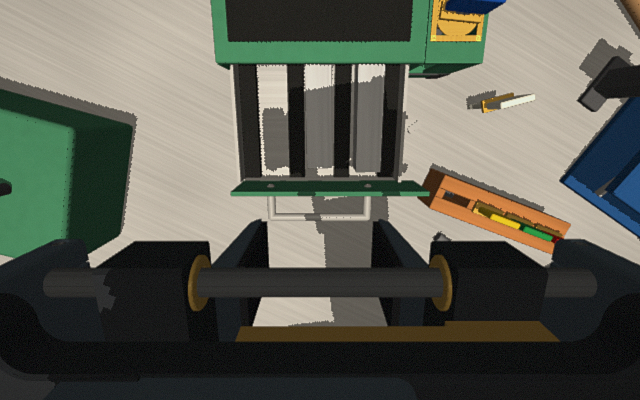

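Two blocks lie in the drawer (middle at column 319, right at column 368, rows 65–172); the left bay (column 272) is empty. I take the right one, gripped 25 mm behind its middle.

Call:
{"method": "arm_command", "body": {"motion": [{"offset":[0.025,0.029,0.01],"spin":0},{"offset":[0.024,0.0285,0.04],"spin":0},{"offset":[0,0,0.05],"spin":0},{"offset":[0,0,0.05],"spin":0},{"offset":[0,0,0.03],"spin":0}], "jaw": 0.045}}

```text
time_s: 22.0
ee_pos: [455.2, 253.3, 102.8]
ee_rot: [-180.0, 0.2, 27.1]
force: [-0.5, 0.9, 0.6]
gripper_width: 45.1
gripper_force: 0.0
```

Call:
{"method": "arm_command", "body": {"motion": [{"offset":[0,0,0.03],"spin":0},{"offset":[0,0,0.015],"spin":0},{"offset":[0,0,0.011],"spin":0},{"offset":[0,0,0],"spin":0},{"offset":[0,0,0],"spin":0}]}}

```text
time_s: 22.62
ee_pos: [457.3, 254.6, 50.4]
ee_rot: [180.0, -0.1, 27.0]
force: [-0.1, 0.2, -0.5]
gripper_width: 45.1
gripper_force: 0.0
```

Call:
{"method": "arm_command", "body": {"motion": [{"offset":[0,0,0],"spin":0},{"offset":[0,0,0],"spin":0},{"offset":[0,0,0],"spin":0},{"offset":[0,0,0],"spin":0}], "jaw": 0.01, "newtons": 40}}

```text
time_s: 23.12
ee_pos: [456.9, 254.3, 50.0]
ee_rot: [180.0, -0.1, 27.0]
force: [-1.2, -0.2, 5.5]
gripper_width: 29.9
gripper_force: 40.0
```

Call:
{"method": "arm_command", "body": {"motion": [{"offset":[0,0,-0.01],"spin":0},{"offset":[0,0,-0.03],"spin":0},{"offset":[0,0,-0.04],"spin":0},{"offset":[0,0,-0.05],"spin":0},{"offset":[0,0,-0.03],"spin":0}]}}

```text
time_s: 23.75
ee_pos: [457.0, 254.4, 211.9]
ee_rot: [-180.0, -0.1, 27.0]
force: [0.3, 0.4, -2.6]
gripper_width: 29.9
gripper_force: 40.0
```

```bash
python3 plan.py 515 -201 210 -5 10
```

```text
at [457.  254.4 211.9] 27.0 t 23.75 q [28. 13. 95. -0. 72. 91.] w 29.9
[-0.0155, 0.0432, 0.0002] 0.0559
[-0.0131, 0.044, 0.0002] 0.0559
[-0.0106, 0.0447, 0.0002] 0.0559
[-0.0081, 0.0452, 0.0002] 0.0559
[-0.0056, 0.0456, 0.0002] 0.0559
[-0.003, 0.0458, 0.0002] 0.0559
[-0.0004, 0.0459, 0.0002] 0.0559
[0.0021, 0.0459, 0.0002] 0.0559
[0.0047, 0.0457, 0.0002] 0.0559
[0.0072, 0.0453, 0.0002] 0.0559
```

Call:
{"method": "arm_command", "body": {"motion": [{"offset":[-0.0155,0.0432,0],"spin":0.0559},{"offset":[-0.0131,0.044,0],"spin":0.0559},{"offset":[-0.0106,0.0447,0],"spin":0.0559},{"offset":[-0.0081,0.0452,0],"spin":0.0559},{"offset":[-0.0056,0.0456,0],"spin":0.0559}]}}

```text
time_s: 24.38
ee_pos: [485.2, 25.0, 209.4]
ee_rot: [-180.0, 0.0, 10.9]
force: [0.2, 0.3, -2.0]
gripper_width: 29.5
gripper_force: 40.0
```

Call:
{"method": "arm_command", "body": {"motion": [{"offset":[-0.003,0.0458,0],"spin":0.0559},{"offset":[-0.0004,0.0459,0],"spin":0.0559},{"offset":[0.0021,0.0459,0],"spin":0.0559},{"offset":[0.0047,0.0457,0],"spin":0.0559},{"offset":[0.0072,0.0453,0],"spin":0.0559}]}}

```text
time_s: 25.0
ee_pos: [514.3, -202.6, 209.3]
ee_rot: [-180.0, 0.0, -5.1]
force: [0.9, 0.5, -2.2]
gripper_width: 29.9
gripper_force: 40.0
```

Call:
{"method": "arm_command", "body": {"motion": [{"offset":[0,0,0],"spin":0},{"offset":[0,0,0],"spin":0},{"offset":[0,0,0],"spin":0}]}}

```text
time_s: 25.38
ee_pos: [514.4, -200.2, 209.5]
ee_rot: [-180.0, 0.0, -4.9]
force: [-0.6, 0.6, -2.7]
gripper_width: 29.5
gripper_force: 40.0
```

```bash
python3 drw.py jack 182 196; python3 - <<'E'
from h import *
np.set_printoptions(precision=1,suppress=True)
s=env.state();t=np.radians(s['ee_rot'][2]);c=cam('wrist');p,d=env.grab_frame('wrist');P=cloud(c,d)
m=((P[...,2]>66)&(P[...,2]<80)).astype('uint8');n,l,st,cc=cv2.connectedComponentsWithStats(m)
for i in range(1,n):
    if st[i,4]>600: print(st[i],rect(P[l==i][:,:2]),np.median(P[l==i][:,2]))
# held block, tool coords
q=P-s['ee_pos'];T=np.stack([q[...,0]*np.cos(t)+q[...,1]*np.sin(t),q[...,0]*np.sin(t)-q[...,1]*np.cos(t),-q[...,2]],-1)
for v in range(120,225,6): print(v,T[v,320].round().tolist(),end=' ')
E
```

```text
t 25.375 [ 514.4 -200.2  209.5] [-180.     0.    -4.9] 29.53258852405024
[    0     0   606    41 23902] z 190.5182368847376 rect (array([ 644.8, -195.6]), array([366.6,  20.7]), 85.0) tool xy 129.5 -15.7
120 [72.0, 0.0, 1.0] 126 [68.0, 0.0, -1.0] 132 [65.0, 0.0, -5.0] 138 [62.0, 0.0, -6.0] 144 [59.0, 0.0, -8.0] 150 [55.0, 0.0, -9.0] 156 [52.0, 0.0, -11.0] 162 [49.0, 0.0, -13.0] 168 [46.0, 0.0, -15.0] 174 [43.0, 0.0, -17.0] 180 [40.0, 0.0, -18.0] 186 [37.0, 0.0, -20.0] 192 [34.0, 0.0, -23.0] 198 [31.0, 0.0, -24.0] 204 [28.0, 0.0, -25.0] 210 [25.0, 0.0, -27.0] 216 [23.0, 0.0, -31.0] 222 [20.0, 0.0, -31.0]
```

View pics/jack.png

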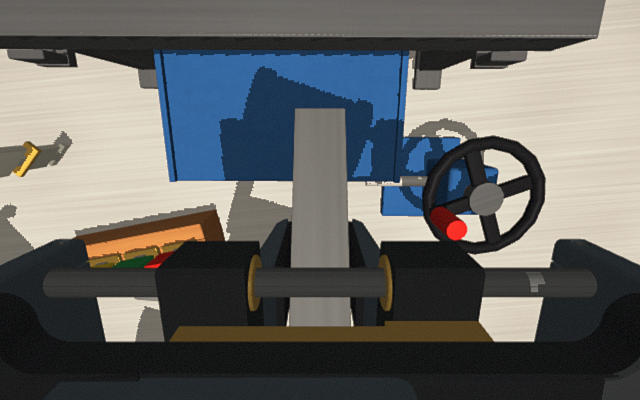

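```bash
python3 - <<'E'
from h import *
np.set_printoptions(precision=1,suppress=True)
m=env.camera_model('wrist');H=np.array(m['hand_eye'])
def tz(px,z):
    d=H[:3,:3]@np.array([(px[0]-m['cx'])/m['fx'],(px[1]-m['cy'])/m['fy'],1]);e=H[:3,3];return e+d*(z-e[2])/d[2]
for p in((170,181),(403,181),(154,53),(409,53)): print(p,tz(p,209.5-70),tz(p,209.5-76))
c=cam('wrist');print('axis',atz(c,(487,199),113),'knob',atz(c,(458,229),155))
E
```

```text
(170, 181) [   7.5 -159.1  139.5] [   8.7 -156.2  133.5]
(403, 181) [  7.4  88.3 139.5] [  8.6  86.7 133.5]
(154, 53) [ 132.4 -158.9  139.5] [ 131.3 -156.   133.5]
(409, 53) [132.2  85.5 139.5] [131.2  83.9 133.5]
axis [ 500.  -356.2  113. ] knob [ 489.3 -311.9  155. ]
```

The block has drooped at its front end (about 30°), the platform is free (rows 52–181, columns 154–409) and the knob is at (458,229). Lowering it onto the platform will level it.

Call:
{"method": "arm_command", "body": {"motion": [{"offset":[0.019,0,0.02],"spin":0},{"offset":[0,0,0.035],"spin":0},{"offset":[0,0,0.03],"spin":0},{"offset":[0,0,0.01],"spin":0},{"offset":[0,0,0.01],"spin":0}]}}

```text
time_s: 26.1
ee_pos: [531.9, -202.4, 107.2]
ee_rot: [180.0, 0.1, -4.9]
force: [-9.8, 0.6, 15.8]
gripper_width: 29.8
gripper_force: 40.0
```

Call:
{"method": "arm_command", "body": {"motion": [{"offset":[0,0,0.01],"spin":0},{"offset":[0,0,0.01],"spin":0},{"offset":[0,0,0.005],"spin":0},{"offset":[0,0,0.005],"spin":0},{"offset":[0,0,0.0],"spin":0}]}}

```text
time_s: 26.72
ee_pos: [533.2, -202.6, 78.6]
ee_rot: [179.9, -0.1, -4.9]
force: [-9.1, 1.5, 20.3]
gripper_width: 29.5
gripper_force: 40.0
```

Call:
{"method": "arm_command", "body": {"motion": [{"offset":[0,0,0.005],"spin":0},{"offset":[0,0,0.004],"spin":0},{"offset":[0,0,0.0],"spin":0}], "newtons": 20}}

```text
time_s: 27.1
ee_pos: [536.4, -202.9, 71.2]
ee_rot: [179.9, -0.5, -4.9]
force: [-3.7, 3.1, 23.9]
gripper_width: 30.0
gripper_force: 20.0
```

```bash
cat > tilt.py <<'E'
from h import *
np.set_printoptions(precision=1,suppress=True)
s=env.state();t=np.radians(s['ee_rot'][2]);c=cam('wrist');p,d=env.grab_frame('wrist');cv2.imwrite('pics/tilt.png',p);P=cloud(c,d)
q=P-s['ee_pos'];T=np.stack([q[...,0]*np.cos(t)+q[...,1]*np.sin(t),q[...,0]*np.sin(t)-q[...,1]*np.cos(t),P[...,2]],-1)
print(s['ee_pos'],s['force'],s['gripper_width'])
for v in range(60,262,10): print(v,T[v,320].round().tolist(),end=' ')
E
python3 tilt.py
```

```text
[ 536.4 -202.9   71.2] [-3.7  3.1 23.9] 30.031787809572286
60 [102.0, 0.0, 85.0] 70 [97.0, 0.0, 85.0] 80 [92.0, 0.0, 84.0] 90 [87.0, 0.0, 86.0] 100 [82.0, 0.0, 86.0] 110 [76.0, -0.0, 125.0] 120 [72.0, -0.0, 126.0] 130 [68.0, -0.0, 125.0] 140 [64.0, -0.0, 125.0] 150 [59.0, -0.0, 125.0] 160 [55.0, -0.0, 125.0] 170 [51.0, -0.0, 126.0] 180 [46.0, -0.0, 126.0] 190 [42.0, -0.0, 124.0] 200 [37.0, -0.0, 125.0] 210 [32.0, -0.0, 124.0] 220 [28.0, -0.0, 126.0] 230 [23.0, -0.0, 124.0] 240 [18.0, -0.0, 125.0] 250 [14.0, -0.0, 126.0] 260 [8.0, -0.0, 124.0]
```

Call:
{"method": "arm_command", "body": {"motion": [{"offset":[0.005,0,-0.004],"spin":0},{"offset":[0.01,0,0],"spin":0},{"offset":[0.01,0,0],"spin":0},{"offset":[0.01,0,0],"spin":0},{"offset":[0.008,0,0],"spin":0}]}}

```text
time_s: 27.78
ee_pos: [575.4, -206.4, 71.2]
ee_rot: [180.0, 0.2, -4.9]
force: [-8.3, 0.6, 14.1]
gripper_width: 29.6
gripper_force: 20.0
```

Call:
{"method": "arm_command", "body": {"motion": [{"offset":[0,0,0],"spin":0},{"offset":[0,0,0],"spin":0}]}}

```text
time_s: 28.02
ee_pos: [576.7, -206.6, 71.2]
ee_rot: [180.0, -0.0, -4.9]
force: [-4.0, 0.8, 11.0]
gripper_width: 30.0
gripper_force: 20.0
```

```bash
python3 tilt.py
```

```text
[ 576.7 -206.6   71.2] [-4.   0.8 11. ] 29.9672285198738
60 [85.0, -0.0, 191.0] 70 [83.0, -0.0, 191.0] 80 [81.0, -0.0, 190.0] 90 [79.0, -0.0, 190.0] 100 [77.0, -0.0, 190.0] 110 [75.0, -0.0, 191.0] 120 [73.0, -0.0, 190.0] 130 [71.0, -0.0, 190.0] 140 [69.0, -0.0, 190.0] 150 [66.0, -0.0, 191.0] 160 [64.0, -0.0, 191.0] 170 [62.0, -0.0, 191.0] 180 [60.0, -0.0, 190.0] 190 [57.0, -0.0, 190.0] 200 [38.0, 0.0, 124.0] 210 [33.0, 0.0, 125.0] 220 [28.0, 0.0, 124.0] 230 [24.0, 0.0, 125.0] 240 [18.0, 0.0, 124.0] 250 [14.0, 0.0, 125.0] 260 [9.0, 0.0, 126.0]
```

Call:
{"method": "arm_command", "body": {"motion": [{"offset":[0.007,0,0],"spin":0},{"offset":[0,0,0],"spin":0}]}}

```text
time_s: 28.32
ee_pos: [583.3, -207.1, 71.2]
ee_rot: [180.0, 0.0, -4.9]
force: [-4.0, 0.4, 11.3]
gripper_width: 30.3
gripper_force: 20.0
```

Call:
{"method": "arm_command", "body": {"motion": [{"offset":[0,0,0],"spin":0},{"offset":[0,0,0],"spin":0},{"offset":[0,0,-0.02],"spin":0},{"offset":[0,0,-0.05],"spin":0},{"offset":[-0.01,0,-0.06],"spin":0}], "jaw": 0.045}}

```text
time_s: 28.95
ee_pos: [573.3, -206.1, 199.1]
ee_rot: [-179.9, 0.2, -5.0]
force: [1.1, -1.1, 0.0]
gripper_width: 44.5
gripper_force: 0.0
```

```bash
python3 drw.py pl1 119 131; python3 plan.py 432 304 220 27.2 10; python3 - <<'E'
t=__import__('numpy').radians(27.1);import numpy as np
for tx,ty in((67,-1.6),):print(386.4+tx*np.cos(t)+ty*np.sin(t),282.9+tx*np.sin(t)-ty*np.cos(t))
E
```

```text
t 28.95 [ 573.3 -206.1  199.1] [-179.9    0.2   -5. ] 44.517346851029664
[ 302  138   36  110 3775] z 124.68782412302278 rect (array([ 581.1, -206.6]), array([30. , 97.1]), 85.0) tool xy 7.8 -0.2
at [ 576.2 -207.6  209.4] -5.0 t 29.0 q [-21.  21.  84.  -0.  75.  74.] w 44.7
[-0.0188, -0.0497, -0.0011] -0.0562
[-0.016, -0.0507, -0.0011] -0.0562
[-0.0131, -0.0515, -0.0011] -0.0562
[-0.0102, -0.0522, -0.0011] -0.0562
[-0.0073, -0.0527, -0.0011] -0.0562
[-0.0043, -0.053, -0.0011] -0.0562
[-0.0013, -0.0531, -0.0011] -0.0562
[0.0017, -0.0531, -0.0011] -0.0562
[0.0047, -0.053, -0.0011] -0.0562
[0.0076, -0.0526, -0.0011] -0.0562
445.3153860573718 314.8458492720233
```

Call:
{"method": "arm_command", "body": {"motion": [{"offset":[-0.0188,-0.0497,-0.003],"spin":-0.0562},{"offset":[-0.016,-0.0507,-0.003],"spin":-0.0562},{"offset":[-0.0131,-0.0515,-0.003],"spin":-0.0562},{"offset":[-0.0102,-0.0522,-0.003],"spin":-0.0562},{"offset":[-0.0073,-0.0527,-0.003],"spin":-0.0562}]}}

```text
time_s: 29.62
ee_pos: [500.9, 51.1, 214.2]
ee_rot: [-180.0, -0.0, 11.2]
force: [0.1, -0.2, 0.1]
gripper_width: 45.0
gripper_force: 0.0
```

Call:
{"method": "arm_command", "body": {"motion": [{"offset":[-0.0043,-0.053,-0.003],"spin":-0.0562},{"offset":[-0.0013,-0.0531,-0.003],"spin":-0.0562},{"offset":[-0.01,-0.0531,-0.003],"spin":-0.0562},{"offset":[-0.007,-0.053,-0.003],"spin":-0.0562},{"offset":[-0.004,-0.0526,-0.003],"spin":-0.0562}]}}

```text
time_s: 30.25
ee_pos: [395.7, 294.6, 229.2]
ee_rot: [-180.0, -0.0, 27.3]
force: [1.1, 0.5, -0.1]
gripper_width: 45.0
gripper_force: 0.0
```

Call:
{"method": "arm_command", "body": {"motion": [{"offset":[0,0,0],"spin":0},{"offset":[0,0,0],"spin":0},{"offset":[0,0,0],"spin":0}]}}

```text
time_s: 30.62
ee_pos: [397.2, 291.8, 229.2]
ee_rot: [180.0, 0.0, 27.1]
force: [-0.0, -0.6, 0.3]
gripper_width: 45.0
gripper_force: 0.0
```

```bash
python3 drw.py dr2 91 101
```

```text
t 30.625 [397.2 291.8 229.2] [180.    0.   27.1] 44.98081733837242
[ 305   71   32  119 3590] z 96.4324686561765 rect (array([449.5, 316.8]), array([115.9,  29.9]), 27.8) tool xy 57.9 1.6
```

Call:
{"method": "arm_command", "body": {"motion": [{"offset":[0.027,0.0007,0.01],"spin":-0.01},{"offset":[0.026,0.0007,0.03],"spin":0},{"offset":[0,0,0.05],"spin":0},{"offset":[0,0,0.04],"spin":0},{"offset":[0,0,0.03],"spin":0}]}}

```text
time_s: 31.3
ee_pos: [444.4, 314.5, 67.5]
ee_rot: [180.0, 0.1, 27.6]
force: [0.6, -0.6, -0.3]
gripper_width: 45.4
gripper_force: 0.0
```

Call:
{"method": "arm_command", "body": {"motion": [{"offset":[0,0,0.015],"spin":0},{"offset":[0,0,0.007],"spin":0},{"offset":[0,0,0],"spin":0},{"offset":[0,0,0],"spin":0}]}}

```text
time_s: 31.8
ee_pos: [445.0, 316.4, 48.4]
ee_rot: [-180.0, -0.1, 27.8]
force: [-0.4, 0.2, 0.1]
gripper_width: 45.4
gripper_force: 0.0
```

Call:
{"method": "arm_command", "body": {"motion": [{"offset":[0,0,0],"spin":0},{"offset":[0,0,0],"spin":0},{"offset":[0,0,0],"spin":0},{"offset":[0,0,0],"spin":0}], "jaw": 0.01, "newtons": 55}}

```text
time_s: 32.3
ee_pos: [444.6, 316.1, 48.0]
ee_rot: [180.0, -0.1, 27.8]
force: [0.5, -1.2, 4.7]
gripper_width: 29.8
gripper_force: 55.5
```

Call:
{"method": "arm_command", "body": {"motion": [{"offset":[0,0,-0.005],"spin":0},{"offset":[0,0,-0.02],"spin":0},{"offset":[0,0,-0.04],"spin":0},{"offset":[0,0,-0.05],"spin":0},{"offset":[0,0,-0.05],"spin":0}]}}

```text
time_s: 32.92
ee_pos: [443.3, 315.7, 212.4]
ee_rot: [-180.0, 0.2, 27.8]
force: [1.0, 0.4, -3.5]
gripper_width: 29.8
gripper_force: 55.0
```

```bash
python3 tilt.py; python3 plan.py 534 -134 212 -5 9
```

```text
[443.3 315.7 212.4] [ 1.   0.4 -3.5] 29.82568290573044
60 [116.0, 0.0, 132.0] 70 [109.0, 0.0, 132.0] 80 [102.0, 0.0, 131.0] 90 [94.0, 0.0, 132.0] 100 [86.0, 0.0, 132.0] 110 [79.0, 0.0, 131.0] 120 [71.0, 0.0, 131.0] 130 [62.0, 0.0, 131.0] 140 [60.0, 0.0, 209.0] 150 [54.0, 0.0, 213.0] 160 [49.0, 0.0, 218.0] 170 [44.0, 0.0, 221.0] 180 [39.0, 0.0, 226.0] 190 [34.0, 0.0, 230.0] 200 [29.0, 0.0, 234.0] 210 [24.0, 0.0, 237.0] 220 [20.0, 0.0, 242.0] 230 [16.0, 0.0, 244.0] 240 [12.0, 0.0, 249.0] 250 [7.0, 0.0, 251.0] 260 [3.0, 0.0, 253.0] at [446.6 318.  220.2] 27.8 t 32.975 q [34. 15. 91.  0. 73. 96.] w 29.8
[-0.0148, 0.049, 0.0009] 0.0636
[-0.0117, 0.0498, 0.0009] 0.0636
[-0.0085, 0.0504, 0.0009] 0.0636
[-0.0053, 0.0509, 0.0009] 0.0636
[-0.002, 0.0511, 0.0009] 0.0636
[0.0012, 0.0511, 0.0009] 0.0636
[0.0045, 0.051, 0.0009] 0.0636
[0.0077, 0.0506, 0.0009] 0.0636
[0.0109, 0.05, 0.0009] 0.0636
```

Call:
{"method": "arm_command", "body": {"motion": [{"offset":[-0.0148,0.049,0],"spin":0.0636},{"offset":[-0.0117,0.0498,0],"spin":0.0636},{"offset":[-0.0085,0.0504,0],"spin":0.0636},{"offset":[-0.0053,0.0509,0],"spin":0.0636},{"offset":[-0.002,0.0511,0],"spin":0.0636}]}}

```text
time_s: 33.6
ee_pos: [492.2, 63.5, 211.6]
ee_rot: [-180.0, 0.1, 9.4]
force: [0.8, -0.0, -3.3]
gripper_width: 29.9
gripper_force: 55.0
```

Call:
{"method": "arm_command", "body": {"motion": [{"offset":[0.0012,0.0511,0],"spin":0.0636},{"offset":[0.0045,0.051,0],"spin":0.0636},{"offset":[0.0077,0.0506,0],"spin":0.0636},{"offset":[0.0109,0.05,0],"spin":0.0636},{"offset":[0,0,0],"spin":0}]}}

```text
time_s: 34.22
ee_pos: [531.4, -138.9, 211.0]
ee_rot: [180.0, 0.1, -5.3]
force: [-0.7, -0.1, -3.6]
gripper_width: 30.0
gripper_force: 55.0
```

Call:
{"method": "arm_command", "body": {"motion": [{"offset":[0.004,0,0.01],"spin":0},{"offset":[0,0,0.03],"spin":0},{"offset":[0,0,0.03],"spin":0},{"offset":[0,0,0.02],"spin":0},{"offset":[0,0,0],"spin":0}], "newtons": 40}}

```text
time_s: 34.85
ee_pos: [534.3, -134.4, 120.8]
ee_rot: [-179.9, 0.2, -4.9]
force: [1.0, 0.1, -3.0]
gripper_width: 29.9
gripper_force: 40.0
```

```bash
python3 tilt.py; python3 drw.py pl2 119 131
```

```text
[ 534.3 -134.4  120.8] [ 1.   0.1 -3. ] 29.86304985822761
60 [110.0, 0.0, 84.0] 70 [103.0, 0.0, 85.0] 80 [97.0, 0.0, 84.0] 90 [91.0, 0.0, 84.0] 100 [84.0, 0.0, 85.0] 110 [78.0, 0.0, 84.0] 120 [71.0, 0.0, 85.0] 130 [64.0, 0.0, 85.0] 140 [60.0, 0.0, 120.0] 150 [55.0, 0.0, 125.0] 160 [49.0, 0.0, 129.0] 170 [44.0, 0.0, 133.0] 180 [39.0, 0.0, 136.0] 190 [34.0, 0.0, 140.0] 200 [30.0, 0.0, 145.0] 210 [25.0, 0.0, 147.0] 220 [21.0, 0.0, 151.0] 230 [16.0, 0.0, 154.0] 240 [12.0, 0.0, 157.0] 250 [7.0, 0.0, 160.0] 260 [3.0, 0.0, 162.0] t 34.9 [ 535.  -134.7  121.4] [-180.     0.1   -4.9] 29.886263054673417
[ 402   47   71  185 9862] z 124.6976679847895 rect (array([ 586.1, -207.1]), array([ 30.8, 107. ]), 85.0) tool xy 57.1 67.8
[ 294  133   52   30 1400] z 125.16572501543419 rect (array([ 590.9, -139.4]), array([30.1, 15.8]), 86.4) tool xy 56.1 -0.1
```

Call:
{"method": "arm_command", "body": {"motion": [{"offset":[0,0,0.01],"spin":0},{"offset":[0,0,0.01],"spin":0},{"offset":[0,0,0.01],"spin":0},{"offset":[0,0,0.01],"spin":0},{"offset":[0,0,0.005],"spin":0}]}}

```text
time_s: 35.58
ee_pos: [534.1, -136.0, 79.2]
ee_rot: [180.0, 0.1, -5.0]
force: [-8.9, 0.9, 11.0]
gripper_width: 29.9
gripper_force: 40.0
```

Call:
{"method": "arm_command", "body": {"motion": [{"offset":[0,0,0.005],"spin":0},{"offset":[0,0,0.004],"spin":0},{"offset":[0,0,0.0],"spin":0}], "newtons": 20}}

```text
time_s: 35.95
ee_pos: [537.3, -136.3, 72.9]
ee_rot: [180.0, -0.3, -5.0]
force: [-5.5, 2.2, 22.6]
gripper_width: 29.8
gripper_force: 20.0
```

```bash
python3 tilt.py
```

```text
[ 537.3 -136.3   72.9] [-5.5  2.2 22.6] 29.82670541916396
60 [102.0, 0.0, 85.0] 70 [97.0, 0.0, 84.0] 80 [92.0, 0.0, 85.0] 90 [87.0, 0.0, 85.0] 100 [82.0, 0.0, 84.0] 110 [77.0, 0.0, 85.0] 120 [72.0, 0.0, 84.0] 130 [66.0, 0.0, 86.0] 140 [61.0, 0.0, 84.0] 150 [58.0, 0.0, 112.0] 160 [55.0, 0.0, 125.0] 170 [51.0, 0.0, 125.0] 180 [46.0, 0.0, 125.0] 190 [42.0, 0.0, 126.0] 200 [37.0, 0.0, 125.0] 210 [32.0, 0.0, 125.0] 220 [27.0, 0.0, 124.0] 230 [22.0, 0.0, 124.0] 240 [17.0, 0.0, 124.0] 250 [12.0, 0.0, 125.0] 260 [8.0, 0.0, 126.0]
```

Call:
{"method": "arm_command", "body": {"motion": [{"offset":[0,0,0],"spin":0},{"offset":[0,0,-0.003],"spin":0},{"offset":[-0.012,0,0],"spin":0},{"offset":[-0.013,0,0],"spin":0},{"offset":[0,0,0],"spin":0}], "jaw": 0.042}}

```text
time_s: 36.62
ee_pos: [508.9, -133.9, 71.2]
ee_rot: [-180.0, 0.1, -5.0]
force: [0.0, -1.0, -0.6]
gripper_width: 42.2
gripper_force: 0.0
```

Call:
{"method": "arm_command", "body": {"motion": [{"offset":[0,0,0],"spin":0},{"offset":[0,0,0],"spin":0},{"offset":[0,0,0],"spin":0},{"offset":[0,0,0],"spin":0}], "jaw": 0.01}}

```text
time_s: 37.12
ee_pos: [510.8, -134.2, 71.4]
ee_rot: [-180.0, -0.0, -5.0]
force: [1.1, -0.1, 0.1]
gripper_width: 10.1
gripper_force: 0.0
```

Call:
{"method": "arm_command", "body": {"motion": [{"offset":[0.01,0,0],"spin":0},{"offset":[0.015,0,0],"spin":0},{"offset":[0.015,0,0],"spin":0},{"offset":[0.015,0,0],"spin":0},{"offset":[0.01,0,0],"spin":0}]}}

```text
time_s: 37.75
ee_pos: [576.7, -140.0, 71.3]
ee_rot: [180.0, -0.0, -5.0]
force: [0.1, 0.6, 0.0]
gripper_width: 10.0
gripper_force: 0.0
```

Call:
{"method": "arm_command", "body": {"motion": [{"offset":[0,0,0],"spin":0},{"offset":[0,0,0],"spin":0}]}}

```text
time_s: 38.0
ee_pos: [574.8, -139.7, 71.3]
ee_rot: [-180.0, 0.1, -5.0]
force: [-0.8, 0.2, 0.2]
gripper_width: 9.5
gripper_force: 0.0
```

```bash
python3 tilt.py
```

```text
[ 574.8 -139.7   71.3] [-0.8  0.2  0.2] 9.476982517928956
60 [85.0, 0.0, 190.0] 70 [83.0, 0.0, 191.0] 80 [81.0, 0.0, 190.0] 90 [79.0, 0.0, 191.0] 100 [77.0, 0.0, 190.0] 110 [75.0, 0.0, 191.0] 120 [73.0, 0.0, 190.0] 130 [71.0, 0.0, 191.0] 140 [69.0, 0.0, 190.0] 150 [67.0, 0.0, 190.0] 160 [50.0, 0.0, 85.0] 170 [45.0, 0.0, 85.0] 180 [39.0, 0.0, 85.0] 190 [33.0, 0.0, 84.0] 200 [27.0, 0.0, 85.0] 210 [21.0, 0.0, 85.0] 220 [15.0, 0.0, 84.0] 230 [8.0, 0.0, 84.0] 240 [2.0, 0.0, 85.0] 250 [-4.0, 0.0, 85.0] 260 [-11.0, 0.0, 84.0]
```

Call:
{"method": "arm_command", "body": {"motion": [{"offset":[-0.02,0,-0.05],"spin":0},{"offset":[-0.05,0,-0.06],"spin":0},{"offset":[-0.06,0,-0.05],"spin":0},{"offset":[-0.04,0,-0.03],"spin":0},{"offset":[-0.01,0,-0.03],"spin":0}], "jaw": 0.05}}

```text
time_s: 38.67
ee_pos: [414.9, -125.5, 270.9]
ee_rot: [180.0, -0.0, -5.1]
force: [0.7, 0.1, -0.5]
gripper_width: 50.3
gripper_force: 0.0
```

```bash
sleep 0; python3 - <<'E'
from h import *
np.set_printoptions(precision=1,suppress=True)
s=env.state();print(s['ee_pos'],s['ee_rot'])
p,d=env.grab_frame('wrist');cv2.imwrite('pics/fa.png',p);c=cam('wrist');np.save('fa.npy',cloud(c,d))
q,d2=env.grab_frame('side');q=q[180:330,300:460];np.save('fs.npy',cloud(cam('side'),d2))
cv2.imwrite('pics/fall.png',np.hstack([cv2.copyMakeBorder(p[:230,160:500],0,0,0,0,0),cv2.resize(q,(245,230))]))
for n in('wrist','side'):
    for x in env.pinpoint(n,'block_a')[:4]: print(n,x)
E
```

```text
[ 414.9 -125.5  270.9] [180.   -0.   -5.1]
wrist {'location': [281.4, 176.9], 'score': 0.89}
wrist {'location': [383.2, 4.2], 'score': 0.61}
side {'location': [376.7, 249.8], 'score': 0.84}
side {'location': [295.2, 258.4], 'score': 0.67}
```

View pics/fall.png

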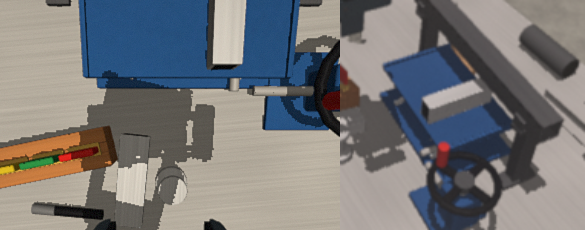

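```bash
python3 - <<'E'
from h import *
np.set_printoptions(precision=1,suppress=True)
P=np.load('fa.npy');p=cv2.imread('pics/fa.png')
for lo,hi in((26,34),(34,46)):
    m=((P[...,2]>lo)&(P[...,2]<hi)&(P[...,0]<560)&(P[...,1]<0)).astype('uint8');m[232:]=0;n,l,st,cc=cv2.connectedComponentsWithStats(m)
    for i in range(1,n):
        if st[i,4]>300: Q=P[l==i];print(lo,st[i],np.median(Q[:,2]),rect(Q[:,:2]))
for v in range(125,232,8): print(v,[P[v,u].round().tolist() for u in(283,290,300)])
Q=P[(P[...,2]>62)&(P[...,2]<70)&(P[...,0]<540)&(P[...,1]<-60)];print('spool',len(Q),Q.mean(0))
E
```

```text
26 [274 169  30  59 644] 33.438281740509325 (array([384.2, -81. ]), array([40.1, 83. ]), 78.8)
34 [412  70  66  41 718] 40.36401647247834 (array([ 509. , -293.6]), array([77.3, 47.9]), 86.0)
34 [ 275  134   35   92 1422] 34.718064972430454 (array([408.2, -85.6]), array([ 39.8, 128.1]), 79.1)
125 [[485.0, -80.0, 5.0], [484.0, -90.0, 6.0], [483.0, -104.0, 5.0]]
133 [[475.0, -81.0, 17.0], [473.0, -89.0, 6.0], [472.0, -103.0, 3.0]]
141 [[465.0, -81.0, 34.0], [464.0, -91.0, 35.0], [463.0, -104.0, 35.0]]
149 [[454.0, -80.0, 35.0], [453.0, -89.0, 34.0], [452.0, -103.0, 35.0]]
157 [[443.0, -79.0, 35.0], [443.0, -88.0, 35.0], [441.0, -102.0, 33.0]]
165 [[433.0, -78.0, 35.0], [432.0, -87.0, 34.0], [430.0, -101.0, 35.0]]
173 [[422.0, -76.0, 35.0], [421.0, -86.0, 35.0], [420.0, -100.0, 35.0]]
181 [[410.0, -75.0, 33.0], [410.0, -85.0, 35.0], [408.0, -98.0, 33.0]]
189 [[399.0, -73.0, 33.0], [398.0, -83.0, 34.0], [397.0, -97.0, 36.0]]
197 [[388.0, -72.0, 34.0], [387.0, -82.0, 34.0], [386.0, -96.0, 35.0]]
205 [[376.0, -71.0, 34.0], [375.0, -81.0, 33.0], [374.0, -95.0, 35.0]]
213 [[364.0, -69.0, 33.0], [364.0, -79.0, 35.0], [362.0, -94.0, 35.0]]
221 [[352.0, -68.0, 34.0], [351.0, -78.0, 33.0], [350.0, -92.0, 33.0]]
229 [[330.0, -62.0, 4.0], [329.0, -73.0, 4.0], [328.0, -88.0, 4.0]]
spool 443 [ 419.2 -114.4   67.5]
```

```bash
cat > pin.py <<'E'
from h import *
np.set_printoptions(precision=1,suppress=True)
def proj(n,X):
    m,Rm,e=cam(n);x=Rm.T@(np.array(X)-e);return np.array([m['fx']*x[0]/x[2]+m['cx'],m['fy']*x[1]/x[2]+m['cy']])
if __name__=='__main__':
    env.grab_frame('wrist');env.grab_frame('side');env.grab_frame('scene')
    t=np.radians(-10.9);n=np.array([-np.sin(t),np.cos(t)])
    for k in('wrist','side','scene'):
        for sg in(1,-1): print(k,'underside toward y%+d'%sg,proj(k,np.r_[np.array([408,-86])+20*sg*n,15]))
        for tg in('block_a','block_b'): print(k,[(np.array(x['location']),round(x['score'],2)) for x in env.pinpoint(k,tg)[:4]],[np.array(x['bbox']) for x in env.boxes_of(k,tg)[:3]])
    s=env.state();print(s['time_s'],s['ee_pos'],s['ee_rot'])
E
python3 pin.py; python3 drw.py fb 25 34
```

```text
wrist underside toward y+1 [278.7 177.5]
wrist underside toward y-1 [306.7 180.3]
wrist [(array([277. , 179.6]), 0.88), (array([385.7,   7. ]), 0.8)] [array([273.5, 133.6, 311.6, 227.1]), array([369.4,   1.5, 401.5,  69.8])]
wrist [(array([277. , 179.6]), 0.88), (array([385.7,   7. ]), 0.8)] [array([273.5, 133.6, 311.6, 227.1]), array([369.4,   1.5, 401.5,  69.8])]
side underside toward y+1 [292.3 256.7]
side underside toward y-1 [296.2 266.9]
side [(array([292.7, 258.7]), 0.89), (array([295.7, 281.2]), 0.74), (array([373.1, 249.9]), 0.71), (array([229.3, 181. ]), 0.18)] [array([270.8, 251.6, 315.7, 278.3]), array([352.3, 230.7, 400.6, 261.1])]
side [(array([292.7, 258.7]), 0.89), (array([295.7, 281.2]), 0.74), (array([373.1, 249.9]), 0.71), (array([229.3, 181. ]), 0.18)] [array([270.8, 251.6, 315.7, 278.3]), array([352.3, 230.7, 400.6, 261.1])]
scene underside toward y+1 [286.1 193.5]
scene underside toward y-1 [274.7 192.2]
scene [(array([232.6, 210.2]), 0.78), (array([286. , 192.7]), 0.61), (array([205.3, 176.3]), 0.6)] [array([223.9, 206.4, 238.7, 226.4]), array([274. , 177.3, 291.9, 193.9]), array([358.1, 152.7, 430.4, 190.6])]
scene [(array([232.6, 210.2]), 0.78), (array([286. , 192.7]), 0.61), (array([205.3, 176.3]), 0.6)] [array([223.9, 206.4, 238.7, 226.4]), array([274. , 177.3, 291.9, 193.9]), array([358.1, 152.7, 430.4, 190.6])]
39.625 [ 418.  -126.   269.5] [180.  -0.  -5.]
t 39.625 [ 418.  -126.   269.5] [180.  -0.  -5.] 50.117707516578015
[ 274  136   36   94 2625] z 30.37443194842058 rect (array([403.6, -84. ]), array([ 40.1, 130.5]), 79.0) tool xy -18.0 -40.6
```

All three cameras put the fallen block's underside on its +y side: it lies on its side between the key block and the spool. I will stand it on end, then lay it down the right way up. First I check the spool and free space.

```bash
python3 - <<'E'
from h import *
np.set_printoptions(precision=1,suppress=True)
import pin
c=cam('side');env.grab_frame('side')
old=cloud(c,np.load('side0.npy'));new=np.load('fs.npy')
for nm,P in(('old',old),('new',new)):
    m=(abs(P[...,0]-420)<80)&(abs(P[...,1]+110)<60)&(P[...,2]>58)&(P[...,2]<72);print(nm,m.sum(),P[m].mean(0),rect(P[m][:,:2]))
    m=(P[...,0]>320)&(P[...,0]<480)&(P[...,1]<-140)&(P[...,1]>-280)&(P[...,2]>8);print('obst',m.sum(),P[m].min(0) if m.any() else'')
print([(np.array(x['location']),round(x['score'],2),atz(c,x['location'],0)) for x in env.pinpoint('side','spool')[:2]])
E
python3 plan.py 357.5 -75 150 -11 4
```

```text
old 192 [ 409.7 -119.5   63. ] (array([ 422.2, -100.9]), array([137.8,  42.5]), 51.9)
obst 244 [ 371.8 -279.8    8.3]
new 195 [ 409.2 -120.1   63. ] (array([ 422. , -100.5]), array([139.5,  40.7]), 53.3)
obst 7472 [ 320.1 -279.5    8.1]
[(array([298.1, 278.7]), 0.85, array([ 395. , -134.5,    0. ])), (array([227.8, 180.8]), 0.55, array([374.2, 396.5,   0. ]))]
at [ 418.  -126.   269.5] -5.0 t 39.775 q [-18.   3.  98.   0.  79.  77.] w 49.8
[-0.0162, -0.0114, 0.0299] 0.0261
[-0.0165, -0.011, 0.0299] 0.0261
[-0.0167, -0.0105, 0.0299] 0.0261
[-0.017, -0.0101, 0.0299] 0.0261
```

Call:
{"method": "arm_command", "body": {"motion": [{"offset":[-0.0162,-0.0114,0.03],"spin":0.0261},{"offset":[-0.0165,-0.011,0.03],"spin":0.0261},{"offset":[-0.0167,-0.0105,0.03],"spin":0.0261},{"offset":[-0.017,-0.01,0.03],"spin":0.0261},{"offset":[0,0,0.04],"spin":0}], "jaw": 0.06}}

```text
time_s: 40.4
ee_pos: [357.2, -74.6, 109.2]
ee_rot: [-180.0, -0.1, -11.0]
force: [0.4, -0.1, -0.3]
gripper_width: 60.2
gripper_force: 0.0
```

Call:
{"method": "arm_command", "body": {"motion": [{"offset":[0,0,0.04],"spin":0},{"offset":[0,0,0.03],"spin":0},{"offset":[0,0,0.02],"spin":0},{"offset":[0,0,0.02],"spin":0},{"offset":[0,0,0],"spin":0}]}}

```text
time_s: 41.02
ee_pos: [356.6, -74.9, -1.3]
ee_rot: [-180.0, 0.2, -11.0]
force: [-0.5, 0.5, 0.7]
gripper_width: 59.9
gripper_force: 0.0
```

```bash
python3 drw.py fc 24 36
```

```text
t 41.025 [356.6 -74.9  -1.3] [-180.     0.2  -11. ] 59.9271102727711
[  277    28    88   240 19203] z 30.47881287588612 rect (array([408.4, -85.3]), array([ 40.3, 119.5]), 78.9) tool xy 52.8 0.4
```

Call:
{"method": "arm_command", "body": {"motion": [{"offset":[0,0.0004,0.005],"spin":0},{"offset":[0,0,0.004],"spin":0},{"offset":[0,0,0],"spin":0}]}}

```text
time_s: 41.45
ee_pos: [357.4, -75.4, -9.5]
ee_rot: [-180.0, -0.0, -11.0]
force: [-0.2, 0.5, 0.3]
gripper_width: 60.2
gripper_force: 0.0
```

Call:
{"method": "arm_command", "body": {"motion": [{"offset":[0,0,0],"spin":0},{"offset":[0,0,0],"spin":0},{"offset":[0,0,0],"spin":0},{"offset":[0,0,0],"spin":0}], "jaw": 0.02, "newtons": 15}}

```text
time_s: 41.95
ee_pos: [357.5, -75.5, -9.4]
ee_rot: [180.0, -0.0, -11.0]
force: [0.2, -0.8, 2.1]
gripper_width: 40.1
gripper_force: 15.0
```

Call:
{"method": "arm_command", "body": {"motion": [{"offset":[0.0054,0,-0.018],"spin":0},{"offset":[0.0084,0,-0.018],"spin":0},{"offset":[0.0114,0,-0.0163],"spin":0},{"offset":[0.014,0,-0.014],"spin":0},{"offset":[0,0,0],"spin":0}]}}

```text
time_s: 42.58
ee_pos: [397.1, -83.2, 57.2]
ee_rot: [180.0, -0.1, -11.0]
force: [-0.7, -0.2, -2.2]
gripper_width: 40.0
gripper_force: 15.0
```

```bash
python3 tilt.py
```

```text
[397.1 -83.2  57.2] [-0.7 -0.2 -2.2] 39.95850475715927
60 [98.0, 0.0, 97.0] 70 [94.0, 0.0, 95.0] 80 [89.0, 0.0, 96.0] 90 [85.0, 0.0, 95.0] 100 [81.0, 0.0, 96.0] 110 [76.0, 0.0, 96.0] 120 [72.0, 0.0, 95.0] 130 [67.0, 0.0, 97.0] 140 [63.0, 0.0, 98.0] 150 [58.0, 0.0, 97.0] 160 [53.0, 0.0, 96.0] 170 [49.0, 0.0, 98.0] 180 [44.0, 0.0, 97.0] 190 [39.0, 0.0, 96.0] 200 [34.0, 0.0, 96.0] 210 [29.0, 0.0, 96.0] 220 [24.0, 0.0, 97.0] 230 [18.0, 0.0, 97.0] 240 [13.0, 0.0, 97.0] 250 [8.0, 0.0, 98.0] 260 [2.0, 0.0, 97.0]
```

Call:
{"method": "arm_command", "body": {"motion": [{"offset":[0,0,0],"spin":0},{"offset":[0,0,0],"spin":0},{"offset":[0,0,0],"spin":0},{"offset":[0,0,0],"spin":0}], "newtons": 6}}

```text
time_s: 43.12
ee_pos: [395.6, -82.9, 56.6]
ee_rot: [-180.0, 0.0, -11.0]
force: [-0.2, 0.6, -1.2]
gripper_width: 40.3
gripper_force: 6.0
```

```bash
python3 tilt.py
```

```text
[395.6 -82.9  56.6] [-0.2  0.6 -1.2] 40.252597754468994
60 [113.0, 0.0, 0.0] 70 [106.0, 0.0, 1.0] 80 [99.0, 0.0, 0.0] 90 [90.0, 0.0, 28.0] 100 [84.0, 0.0, 33.0] 110 [78.0, 0.0, 38.0] 120 [71.0, 0.0, 43.0] 130 [66.0, 0.0, 46.0] 140 [60.0, 0.0, 51.0] 150 [54.0, 0.0, 56.0] 160 [49.0, 0.0, 58.0] 170 [43.0, 0.0, 63.0] 180 [38.0, 0.0, 66.0] 190 [33.0, 0.0, 69.0] 200 [28.0, 0.0, 74.0] 210 [23.0, 0.0, 78.0] 220 [18.0, 0.0, 80.0] 230 [14.0, 0.0, 85.0] 240 [9.0, 0.0, 86.0] 250 [5.0, 0.0, 90.0] 260 [0.0, 0.0, 93.0]
```

Call:
{"method": "arm_command", "body": {"motion": [{"offset":[0.017,0,-0.0115],"spin":0},{"offset":[0.018,0,-0.008],"spin":0},{"offset":[0.019,0,-0.005],"spin":0},{"offset":[0.01,0,-0.001],"spin":0},{"offset":[0,0,0],"spin":0}]}}

```text
time_s: 43.8
ee_pos: [460.8, -95.6, 83.5]
ee_rot: [180.0, -0.2, -11.0]
force: [-0.4, 0.6, 4.3]
gripper_width: 39.7
gripper_force: 6.0
```

```bash
cat > vert.py <<'E'
from h import *
np.set_printoptions(precision=1,suppress=True)
# side-camera cloud near tool: block points
s=env.state();print(s['time_s'],s['ee_pos'],s['force'],s['gripper_width'])
t=np.radians(s['ee_rot'][2])
for n in('wrist','side','scene'):
    c=cam(n);p,d=env.grab_frame(n);cv2.imwrite(f'pics/v_{n}.png',p);P=cloud(c,d);q=P-s['ee_pos'];T=np.stack([q[...,0]*np.cos(t)+q[...,1]*np.sin(t),q[...,0]*np.sin(t)-q[...,1]*np.cos(t),P[...,2]],-1)
    ztop=s['ee_pos'][2]+15
    for z in np.arange(10,ztop+25,15):
        m=(abs(T[...,2]-z)<5)&(abs(T[...,1])<24)&(T[...,0]>-40)&(T[...,0]<130)
        if m.sum()>8: print(n,z,m.sum(),'tx',np.percentile(T[m][:,0],[5,50,95]),'ty',np.percentile(T[m][:,1],[5,95]))
E
python3 vert.py
```

```text
43.8 [460.8 -95.6  83.5] [-0.4  0.6  4.3] 39.715485301683
wrist 10.0 465 tx [43.5 70.3 74. ] ty [-20.8  20.9]
wrist 25.0 346 tx [37.4 39.2 41.1] ty [-17.9  17.7]
wrist 40.0 399 tx [31.3 33.1 35.2] ty [-18.   17.5]
wrist 55.0 489 tx [25. 27. 29.] ty [-18.1  17.7]
wrist 70.0 563 tx [18.9 20.8 22.9] ty [-18.2  17.7]
wrist 85.0 10268 tx [ 15.6 101.2 127.2] ty [-21.5  21.3]
wrist 100.0 897 tx [ 6.6  8.6 11.8] ty [-19.1  18.5]
wrist 115.0 1312 tx [ 0.3  2.8 16. ] ty [-20.3  20. ]
side 10.0 167 tx [ 22.3  79.6 102.2] ty [-20.4  22.6]
side 25.0 43 tx [-28.5  29.9  91.4] ty [-23.5  22.6]
side 40.0 34 tx [-29.9  15.7  30. ] ty [-22.7  23.2]
side 55.0 29 tx [-31.8   8.4  23.2] ty [-22.3  22.6]
side 70.0 28 tx [-11.2   2.5  16.3] ty [18.8 22.3]
side 85.0 253 tx [ -3.7  98.  126.4] ty [-20.5  21.9]
side 115.0 30 tx [-32.6 -29.5 -20.9] ty [-16.4  22.4]
scene 70.0 18 tx [-2.8 14.9 20.2] ty [-23.6  11.7]
scene 85.0 44 tx [ 5.5 14.1 20.2] ty [-22.9  13.7]
scene 100.0 34 tx [ 2.5  8.  15.6] ty [-17.3  16.6]
scene 115.0 47 tx [-5.3  1.3 15.6] ty [-17.3  19.3]
```

Call:
{"method": "arm_command", "body": {"motion": [{"offset":[0.01,0,-0.0015],"spin":0},{"offset":[0.01,0,-0.0005],"spin":0},{"offset":[0.01,0,0.0005],"spin":0},{"offset":[0.008,0,0.001],"spin":0},{"offset":[0,0,0],"spin":0}]}}

```text
time_s: 44.58
ee_pos: [497.6, -102.7, 82.8]
ee_rot: [180.0, -0.1, -11.0]
force: [1.4, -0.8, 4.1]
gripper_width: 39.8
gripper_force: 6.0
```

```bash
python3 vert.py | head -9
```

```text
44.575 [ 497.6 -102.7   82.8] [ 1.4 -0.8  4.1] 39.76549752424169
wrist 10.0 162 tx [8.4 8.9 9.4] ty [-17.8  17.4]
wrist 25.0 193 tx [7.3 7.8 8.3] ty [-18.1  17.2]
wrist 40.0 240 tx [6.1 6.7 7.2] ty [-18.3  17.4]
wrist 55.0 283 tx [5.  5.6 6.1] ty [-17.9  17.4]
wrist 70.0 337 tx [4.  4.5 5. ] ty [-18.   17.6]
wrist 85.0 15249 tx [ 38.8  86.4 126.1] ty [-21.6  21.5]
wrist 100.0 581 tx [ 1.7  2.3 15.9] ty [-20.3  19.9]
wrist 115.0 888 tx [ 0.5  1.3 16.2] ty [-20.9  21. ]
```

Call:
{"method": "arm_command", "body": {"motion": [{"offset":[0.004,0,0],"spin":0},{"offset":[0.004,0,0],"spin":0},{"offset":[0,0,0.001],"spin":0},{"offset":[0,0,0],"spin":0}]}}

```text
time_s: 45.22
ee_pos: [504.2, -104.0, 81.8]
ee_rot: [-180.0, -0.0, -11.0]
force: [1.5, 0.2, 1.0]
gripper_width: 40.2
gripper_force: 6.0
```

Call:
{"method": "arm_command", "body": {"motion": [{"offset":[0,0,0],"spin":0},{"offset":[0,0,0],"spin":0},{"offset":[0,0,0],"spin":0},{"offset":[0,0,-0.02],"spin":0},{"offset":[0,0,-0.04],"spin":0}], "jaw": 0.055}}

```text
time_s: 45.85
ee_pos: [502.4, -103.6, 140.9]
ee_rot: [-180.0, 0.3, -11.0]
force: [0.9, -0.1, 0.6]
gripper_width: 55.1
gripper_force: 0.0
```

```bash
python3 vert.py | head -11;  python3 drw.py st 122 136
```

```text
45.85 [ 502.4 -103.6  140.9] [ 0.9 -0.1  0.6] 55.101975411562165
wrist 10.0 78 tx [4.3 4.7 4.9] ty [-17.5  16.7]
wrist 25.0 104 tx [4.3 4.5 4.8] ty [-17.4  17.7]
wrist 40.0 104 tx [4.2 4.4 4.7] ty [-17.7  17.2]
wrist 55.0 125 tx [4.  4.3 4.5] ty [-18.   17.3]
wrist 70.0 140 tx [3.9 4.2 4.5] ty [-17.7  17.8]
wrist 85.0 9141 tx [ 35.   83.7 125.7] ty [-21.6  21.4]
wrist 100.0 209 tx [3.6 4.  4.3] ty [-17.9  17.9]
wrist 115.0 249 tx [3.5 3.8 4.2] ty [-17.6  17.6]
wrist 130.0 2492 tx [-24.   -9.5   3.6] ty [-18.1  17.7]
side 10.0 167 tx [-25.9  36.6  59.7] ty [-17.3  22.2]
t 46.0 [ 505.3 -104.2  143.7] [180.   -0.3 -11. ] 55.00202761955598
[ 431    0   53  163 7869] z 124.7105241922201 rect (array([ 580.7, -206.4]), array([31. , 96.6]), 84.8) tool xy 93.5 85.9
[ 291  222   58   44 2520] z 130.5355267771097 rect (array([ 493. , -101.5]), array([40. , 30.6]), 79.0) tool xy -12.6 -0.3
```

```bash
python3 plan.py 493 -101.5 145 79 9
```

```text
at [ 504.  -103.9  142.2] -11.0 t 46.05 q [-13.  15. 102.   0.  62.  88.] w 54.6
[-0.0013, -0.0, -0.0003] -0.1745
[-0.0012, -0.0003, -0.0003] -0.1745
[-0.0012, -0.0005, -0.0003] -0.1745
[-0.0011, -0.0007, -0.0003] -0.1745
[-0.0009, -0.0008, -0.0003] -0.1745
[-0.0008, -0.001, -0.0003] -0.1745
[-0.0006, -0.0011, -0.0003] -0.1745
[-0.0004, -0.0012, -0.0003] -0.1745
[-0.0002, -0.0012, -0.0003] -0.1745
```

Call:
{"method": "arm_command", "body": {"motion": [{"offset":[-0.0013,0,0],"spin":-0.1745},{"offset":[-0.0012,-0.0003,0],"spin":-0.1745},{"offset":[-0.0012,-0.0005,0],"spin":-0.1745},{"offset":[-0.0011,-0.0007,0],"spin":-0.1745},{"offset":[-0.0009,-0.0008,0],"spin":-0.1745}]}}

```text
time_s: 46.68
ee_pos: [496.5, -102.2, 140.2]
ee_rot: [-179.9, 0.1, 39.3]
force: [-0.3, 0.7, -0.5]
gripper_width: 55.2
gripper_force: 0.0
```

Call:
{"method": "arm_command", "body": {"motion": [{"offset":[-0.0008,-0.001,0],"spin":-0.1745},{"offset":[-0.0006,-0.0011,0],"spin":-0.1745},{"offset":[-0.0004,-0.0012,0],"spin":-0.1745},{"offset":[-0.0002,-0.0012,0],"spin":-0.1745},{"offset":[0,0,0],"spin":0}]}}

```text
time_s: 47.3
ee_pos: [491.8, -101.2, 140.5]
ee_rot: [-179.8, -0.0, 78.9]
force: [0.5, 0.1, -0.3]
gripper_width: 55.2
gripper_force: 0.0
```

Call:
{"method": "arm_command", "body": {"motion": [{"offset":[0,0,0],"spin":0},{"offset":[0,0,0],"spin":0}]}}

```text
time_s: 47.55
ee_pos: [492.7, -101.4, 141.5]
ee_rot: [-180.0, -0.0, 78.9]
force: [-0.9, 0.0, 0.1]
gripper_width: 55.4
gripper_force: 0.0
```

```bash
python3 drw.py st2 122 136
```

```text
t 47.55 [ 492.7 -101.4  141.5] [-180.    -0.    78.9] 55.350231068552915
[ 296  198   46   59 2583] z 130.56798167269122 rect (array([ 492.1, -101.1]), array([40.1, 30. ]), 78.9) tool xy 0.2 -0.6
```

Call:
{"method": "arm_command", "body": {"motion": [{"offset":[0,-0.0005,0.02],"spin":0},{"offset":[0,0,0.025],"spin":0},{"offset":[0,0,0.013],"spin":0},{"offset":[0,0,0],"spin":0}]}}

```text
time_s: 48.1
ee_pos: [491.8, -101.2, 83.2]
ee_rot: [-179.9, -0.0, 79.0]
force: [1.3, 0.4, -0.8]
gripper_width: 54.5
gripper_force: 0.0
```

Call:
{"method": "arm_command", "body": {"motion": [{"offset":[0,0,0],"spin":0},{"offset":[0,0,0],"spin":0},{"offset":[0,0,0],"spin":0},{"offset":[0,0,0],"spin":0},{"offset":[0,0,0],"spin":0}], "jaw": 0.01, "newtons": 25}}

```text
time_s: 48.72
ee_pos: [492.7, -101.4, 84.4]
ee_rot: [179.9, 0.0, 79.0]
force: [-0.4, -0.3, 4.5]
gripper_width: 30.0
gripper_force: 25.0
```

Call:
{"method": "arm_command", "body": {"motion": [{"offset":[0,0,-0.01],"spin":0},{"offset":[0,0,-0.03],"spin":0},{"offset":[0,0,-0.04],"spin":0},{"offset":[0,0,-0.03],"spin":0},{"offset":[0,0,0],"spin":0}]}}

```text
time_s: 49.35
ee_pos: [493.6, -101.6, 195.6]
ee_rot: [179.7, 0.0, 79.0]
force: [-0.3, 0.3, -3.4]
gripper_width: 30.0
gripper_force: 25.0
```

```bash
python3 plan.py 609.6 -139 193 175 10
```

```text
at [ 493.6 -101.6  195.6] 79.0 t 49.35 q [-13.  12.  99.   0.  69.  -2.] w 30.0
[-0.0015, 0.0121, 0.0003] -0.1676
[-0.0035, 0.0117, 0.0003] -0.1676
[-0.0054, 0.011, 0.0003] -0.1676
[-0.0071, 0.0099, 0.0003] -0.1676
[-0.0087, 0.0086, 0.0003] -0.1676
[-0.01, 0.007, 0.0003] -0.1676
[-0.011, 0.0053, 0.0003] -0.1676
[-0.0117, 0.0033, 0.0003] -0.1676
[-0.0121, 0.0013, 0.0003] -0.1676
[-0.0122, -0.0007, 0.0003] -0.1676
```

Call:
{"method": "arm_command", "body": {"motion": [{"offset":[-0.0015,0.0121,0],"spin":-0.1676},{"offset":[-0.0035,0.0117,0],"spin":-0.1676},{"offset":[-0.0054,0.011,0],"spin":-0.1676},{"offset":[-0.0071,0.0099,0],"spin":-0.1676},{"offset":[-0.0087,0.0086,0],"spin":-0.1676}]}}

```text
time_s: 49.98
ee_pos: [549.4, -120.0, 191.2]
ee_rot: [-179.8, -0.2, 127.3]
force: [0.5, -0.5, -3.3]
gripper_width: 30.1
gripper_force: 25.0
```

Call:
{"method": "arm_command", "body": {"motion": [{"offset":[-0.01,0.007,0],"spin":-0.1676},{"offset":[-0.011,0.0053,0],"spin":-0.1676},{"offset":[-0.0117,0.0033,0],"spin":-0.1676},{"offset":[-0.0121,0.0013,0],"spin":-0.1676},{"offset":[-0.0122,-0.0007,0],"spin":-0.1676}]}}

```text
time_s: 50.6
ee_pos: [607.5, -138.8, 190.9]
ee_rot: [180.0, -0.3, 175.3]
force: [-0.7, -0.8, -3.1]
gripper_width: 29.9
gripper_force: 25.0
```

Call:
{"method": "arm_command", "body": {"motion": [{"offset":[0,0,0],"spin":0},{"offset":[0,0,0],"spin":0}]}}

```text
time_s: 50.85
ee_pos: [607.2, -138.6, 192.3]
ee_rot: [180.0, -0.2, 174.9]
force: [-0.3, -0.9, -2.6]
gripper_width: 29.9
gripper_force: 25.0
```

```bash
sed -i "s/T\[...,0\]>-40/T[...,0]>-60/" vert.py; python3 vert.py | head -16
```

```text
50.85 [ 607.2 -138.6  192.3] [-0.3 -0.9 -2.6] 29.859372691412293
wrist 10.0 170 tx [78.4 80.1 81.7] ty [-21.7  21.1]
wrist 85.0 3696 tx [10.9 45.2 74. ] ty [-22.2  22.1]
wrist 115.0 100 tx [19.7 19.9 20.1] ty [-13.5  12.8]
wrist 130.0 86 tx [19.5 19.8 20.1] ty [-13.8  12.9]
wrist 145.0 105 tx [19.5 19.8 20. ] ty [-13.4  12.9]
wrist 160.0 140 tx [19.5 19.7 20. ] ty [-13.3  12.9]
wrist 175.0 165 tx [19.4 19.7 20. ] ty [-13.4  13.2]
wrist 190.0 935 tx [-59.4 -54.1  19.8] ty [-19.   19.1]
wrist 205.0 255 tx [19.3 19.7 20. ] ty [-13.   13.2]
wrist 220.0 498 tx [16.  19.4 19.9] ty [-21.1  21.1]
side 10.0 169 tx [48.2 66.5 83. ] ty [-21.6  22.7]
side 85.0 487 tx [-52.3  21.5  73.8] ty [-22.   20.8]
side 115.0 47 tx [-17.3  12.   21.5] ty [-18.    7.3]
side 130.0 48 tx [-13.3   9.5  21.5] ty [-18.    8.8]
side 145.0 47 tx [-18.1  11.2  21.1] ty [-18.2   7.9]
```

Call:
{"method": "arm_command", "body": {"motion": [{"offset":[0,0,0.012],"spin":0},{"offset":[0,0,0.01],"spin":0},{"offset":[0,0,0.004],"spin":0},{"offset":[0,0,0],"spin":0}]}}

```text
time_s: 51.5
ee_pos: [607.8, -139.0, 168.6]
ee_rot: [-180.0, -0.0, 175.0]
force: [-2.3, 0.4, 4.7]
gripper_width: 29.8
gripper_force: 25.0
```

Call:
{"method": "arm_command", "body": {"motion": [{"offset":[0,0,0],"spin":0},{"offset":[0.015,0,-0.001],"spin":0},{"offset":[0.015,0,0],"spin":0},{"offset":[0.015,0,0.0025],"spin":0},{"offset":[0.015,0,0.004],"spin":0}], "newtons": 7}}

```text
time_s: 52.12
ee_pos: [547.3, -133.7, 162.4]
ee_rot: [-180.0, 0.0, 175.0]
force: [0.8, -0.2, 0.7]
gripper_width: 29.8
gripper_force: 7.0
```

```bash
python3 vert.py | head -11
```

```text
52.125 [ 547.3 -133.7  162.4] [ 0.8 -0.2  0.7] 29.812385095695863
wrist 10.0 819 tx [ 3.9 13.6 22. ] ty [-22.1  21.3]
wrist 85.0 2171 tx [-16.2   0.6  16.1] ty [-21.6  21.5]
wrist 190.0 190 tx [15.9 17.4 17.9] ty [-22.8  22.8]
side 10.0 164 tx [-11.5   5.5  22. ] ty [-21.9  21.5]
side 85.0 259 tx [-49.  -13.4  15.9] ty [-22.7  20.5]
side 100.0 26 tx [-58.4 -42.5 -28.1] ty [-17.3  -5.9]
side 115.0 28 tx [-55.5 -39.6 -23.2] ty [-17.3 -14.6]
side 130.0 35 tx [-53.8 -34.6 -17.7] ty [-17.2 -13. ]
side 145.0 36 tx [-44.2 -24.   -4.8] ty [-17.4 -13.8]
side 160.0 43 tx [-38.3 -15.4   2.9] ty [-17.5 -14.1]
```

Call:
{"method": "arm_command", "body": {"motion": [{"offset":[0.0145,0,0.006],"spin":0},{"offset":[0.0135,0,0.0085],"spin":0},{"offset":[0.012,0,0.01],"spin":0},{"offset":[0.011,0,0.011],"spin":0},{"offset":[0,0,0],"spin":0}]}}

```text
time_s: 52.9
ee_pos: [496.5, -128.9, 125.7]
ee_rot: [180.0, -0.2, 175.0]
force: [-0.3, -0.2, -2.1]
gripper_width: 30.2
gripper_force: 7.0
```

Call:
{"method": "arm_command", "body": {"motion": [{"offset":[0.009,0,0.0125],"spin":0},{"offset":[0.0075,0,0.0135],"spin":0},{"offset":[0.0055,0,0.015],"spin":0},{"offset":[0,0,0],"spin":0}]}}

```text
time_s: 53.4
ee_pos: [474.7, -127.0, 84.5]
ee_rot: [180.0, -0.2, 175.0]
force: [0.1, -0.6, -3.2]
gripper_width: 30.0
gripper_force: 7.0
```

```bash
cat > side.py <<'E'
from h import *
np.set_printoptions(precision=1,suppress=True)
O=np.array([601.6,-173.6]);t=np.radians(-5);X=np.array([np.cos(t),np.sin(t)]);Y=np.array([-X[1],X[0]])
s=env.state();print(s['time_s'],s['ee_pos'],s['force'],s['gripper_width'],'tcp jack',(s['ee_pos'][:2]-O)@X,(s['ee_pos'][:2]-O)@Y)
c=cam('side');p,d=env.grab_frame('side');P=cloud(c,d);x=(P[...,:2]-O)@X;y=(P[...,:2]-O)@Y;z=P[...,2]
for lo in range(-150,40,15):
    m=(x>lo)&(x<lo+15)&(y>10)&(y<60)&(z>89)&(z<150)
    if m.sum()>6: print(lo,m.sum(),'z',np.percentile(z[m],[3,50,97]),'y',np.percentile(y[m],[3,97]))
E
python3 side.py
```

```text
53.4 [ 474.7 -127.    84.5] [ 0.1 -0.6 -3.2] 30.017381910971174 tcp jack -130.5191170198485 35.352440209066906
-150 82 z [103.4 118.3 139.6] y [10.2 55. ]
-90 9 z [ 91.5  96.8 100. ] y [17.4 21. ]
-75 11 z [92.4 93.7 99.8] y [17.7 20.4]
-60 20 z [ 89.9  98.2 115.5] y [17.2 20.6]
-45 66 z [ 91.7 119.4 127.7] y [17.4 45.8]
-30 73 z [ 92.4 122.1 125.7] y [17.9 46.6]
```

Call:
{"method": "arm_command", "body": {"motion": [{"offset":[-0.01,0,0],"spin":0},{"offset":[-0.015,0,0.001],"spin":0},{"offset":[-0.016,0,0.001],"spin":0},{"offset":[-0.016,0,0.001],"spin":0},{"offset":[-0.015,0,0.001],"spin":0}], "newtons": 12}}

```text
time_s: 54.08
ee_pos: [549.1, -133.8, 82.0]
ee_rot: [-180.0, 0.0, 175.0]
force: [-1.5, 0.2, 0.6]
gripper_width: 30.1
gripper_force: 12.0
```

Call:
{"method": "arm_command", "body": {"motion": [{"offset":[0,0,0.004],"spin":0},{"offset":[0,0,0.004],"spin":0},{"offset":[0,0,0],"spin":0}]}}

```text
time_s: 54.45
ee_pos: [547.1, -133.6, 73.4]
ee_rot: [180.0, -0.0, 175.0]
force: [0.4, 0.8, -1.9]
gripper_width: 29.9
gripper_force: 12.0
```

```bash
python3 side.py
```

```text
54.45 [ 547.1 -133.6   73.4] [ 0.4  0.8 -1.9] 29.872649627391326 tcp jack -57.74391456695223 35.133354167151225
-90 38 z [ 94.8 117.6 146.3] y [10.3 58.7]
-75 70 z [ 91.3 107.9 128.9] y [11.  51.9]
30 51 z [ 90.6 120.4 149.3] y [17.9 46.8]
```

Call:
{"method": "arm_command", "body": {"motion": [{"offset":[0,0,0.003],"spin":0},{"offset":[0,0,0.003],"spin":0},{"offset":[0,0,0],"spin":0}]}}

```text
time_s: 54.88
ee_pos: [546.6, -133.5, 68.0]
ee_rot: [180.0, -0.1, 175.0]
force: [-3.2, 0.8, 4.6]
gripper_width: 29.8
gripper_force: 12.0
```

Call:
{"method": "arm_command", "body": {"motion": [{"offset":[0,0,0.003],"spin":0},{"offset":[0,0,0],"spin":0}]}}

```text
time_s: 55.12
ee_pos: [547.5, -133.6, 66.4]
ee_rot: [-180.0, 0.0, 175.0]
force: [-4.5, 1.1, 12.4]
gripper_width: 29.8
gripper_force: 12.0
```

Call:
{"method": "arm_command", "body": {"motion": [{"offset":[0,0,0],"spin":0},{"offset":[0,0,0],"spin":0},{"offset":[0,0,-0.02],"spin":0},{"offset":[0.02,0,-0.06],"spin":0},{"offset":[0.02,0,-0.06],"spin":0}], "jaw": 0.043}}

```text
time_s: 55.75
ee_pos: [507.9, -130.1, 204.3]
ee_rot: [180.0, -0.0, 175.0]
force: [1.0, 0.2, 0.4]
gripper_width: 43.0
gripper_force: 0.0
```

```bash
python3 plan.py 346 253 200 117 9
```

```text
at [ 507.9 -130.1  204.3] 175.0 t 55.75 q [ -16.   13.   95.    0.   71. -101.] w 43.0
[0.0216, 0.0408, 0.0005] 0.1125
[0.0261, 0.0382, 0.0005] 0.1125
[0.0302, 0.035, 0.0005] 0.1125
[0.0339, 0.0314, 0.0005] 0.1125
[0.0372, 0.0274, 0.0005] 0.1125
[0.0401, 0.023, 0.0005] 0.1125
[0.0424, 0.0184, 0.0005] 0.1125
[0.0442, 0.0135, 0.0005] 0.1125
[0.0454, 0.0085, 0.0005] 0.1125
```

Call:
{"method": "arm_command", "body": {"motion": [{"offset":[0.0216,0.0408,0],"spin":0.1125},{"offset":[0.0261,0.0382,0],"spin":0.1125},{"offset":[0.0302,0.035,0],"spin":0.1125},{"offset":[0.0339,0.0314,0],"spin":0.1125},{"offset":[0.0372,0.0274,0],"spin":0.1125}], "jaw": 0.027}}

```text
time_s: 56.38
ee_pos: [418.0, 84.0, 203.4]
ee_rot: [179.9, 0.1, 142.5]
force: [0.3, -0.5, -0.5]
gripper_width: 27.1
gripper_force: 0.0
```

Call:
{"method": "arm_command", "body": {"motion": [{"offset":[0.0401,0.023,0],"spin":0.1125},{"offset":[0.0424,0.0184,0],"spin":0.1125},{"offset":[0.0442,0.0135,0],"spin":0.1125},{"offset":[0.0454,0.0085,0],"spin":0.1125},{"offset":[0,0,0],"spin":0}]}}

```text
time_s: 57.0
ee_pos: [345.6, 255.2, 203.3]
ee_rot: [180.0, -0.0, 117.3]
force: [-0.7, 0.1, 0.2]
gripper_width: 27.0
gripper_force: 0.0
```

Call:
{"method": "arm_command", "body": {"motion": [{"offset":[0,0,0],"spin":0},{"offset":[0,0,0],"spin":0}]}}

```text
time_s: 57.25
ee_pos: [346.9, 252.1, 203.3]
ee_rot: [180.0, 0.0, 116.9]
force: [0.0, 0.1, -1.0]
gripper_width: 27.4
gripper_force: 0.0
```

```bash
python3 - <<'E'
from h import *
np.set_printoptions(precision=1,suppress=True)
s=env.state();print(s['ee_pos'],s['ee_rot'],s['gripper_width'])
c=cam('wrist');p,d=env.grab_frame('wrist');P=cloud(c,d)
m=(P[...,2]>85)&(P[...,2]<102);Q=P[m]
t=np.radians(s['ee_rot'][2]);q=Q-s['ee_pos'];tx=q[:,0]*np.cos(t)+q[:,1]*np.sin(t);ty=q[:,0]*np.sin(t)-q[:,1]*np.cos(t)
for lo in range(0,60,15):
    k=(tx>lo)&(tx<lo+15)&(abs(ty)<20)
    if k.sum()>5: print(lo,k.sum(),np.percentile(ty[k],[2,50,98]),Q[k][:,2].max())
O=np.array([601.6,-173.6]);t=np.radians(-5);X=np.array([np.cos(t),np.sin(t)]);Y=np.array([-X[1],X[0]])
for n in('side','scene'):
    p,d=env.grab_frame(n);cv2.imwrite(f'pics/chk_{n}.png',p);P=cloud(cam(n),d);x=(P[...,:2]-O)@X;y=(P[...,:2]-O)@Y;z=P[...,2]
    for a,b in((-70,0),(0,70)):
        m=(z>119)&(z<131)&(x>-90)&(x<34)&(y>a)&(y<b)
        if m.sum()>20: print(n,m.sum(),np.median(z[m]),rect(np.stack([x[m],y[m]],1)))
E
```

```text
[346.9 252.1 203.3] [180.    0.  116.9] 27.400614589818947
0 162 [-4.2  0.6  5.5] 99.0634763118581
15 167 [-4.2  0.6  5.5] 98.69287440742573
30 177 [-4.1  0.6  5.4] 98.74342707651027
45 184 [-4.   0.6  5.3] 99.4364885451173
side 341 122.68156975929969 (array([-17.2, -36. ]), array([101.3,  32.6]), 0.7)
side 311 122.5992424754163 (array([-19.7,  33.3]), array([106.6,  32.5]), 0.9)
scene 29 124.9172049612838 (array([-62.4,  37.4]), array([16. , 27.4]), 12.4)
```

Call:
{"method": "arm_command", "body": {"motion": [{"offset":[0,0,0.05],"spin":0},{"offset":[0,0,0.05],"spin":0},{"offset":[0,0,0.03],"spin":0},{"offset":[0,0,0.017],"spin":0},{"offset":[0,0,0],"spin":0}]}}

```text
time_s: 58.02
ee_pos: [346.0, 252.0, 55.4]
ee_rot: [-179.8, 0.0, 116.9]
force: [-0.3, -0.8, 0.5]
gripper_width: 27.4
gripper_force: 0.0
```

Call:
{"method": "arm_command", "body": {"motion": [{"offset":[0,0,0],"spin":0},{"offset":[0,0,0],"spin":0},{"offset":[0,0,0],"spin":0},{"offset":[0,0,0],"spin":0}], "jaw": 0.0, "newtons": 30}}

```text
time_s: 58.52
ee_pos: [347.2, 253.3, 57.3]
ee_rot: [179.9, 0.0, 117.0]
force: [0.1, -0.8, 6.1]
gripper_width: 9.2
gripper_force: 30.0
```

Call:
{"method": "arm_command", "body": {"motion": [{"offset":[0,0.015,0],"spin":0},{"offset":[0,0.03,0],"spin":0},{"offset":[0,0.03,0],"spin":0},{"offset":[0,0.03,0],"spin":0},{"offset":[0,0.02,0],"spin":0}]}}

```text
time_s: 59.15
ee_pos: [458.8, 310.5, 57.3]
ee_rot: [180.0, -0.0, 117.0]
force: [-2.1, -0.4, 7.9]
gripper_width: 8.9
gripper_force: 30.0
```

Call:
{"method": "arm_command", "body": {"motion": [{"offset":[0,0.007,0],"spin":0},{"offset":[0,0.003,0],"spin":0},{"offset":[0,0,0],"spin":0}]}}

```text
time_s: 59.52
ee_pos: [466.3, 314.4, 57.3]
ee_rot: [-180.0, -0.0, 117.0]
force: [-1.9, -0.5, 7.1]
gripper_width: 9.1
gripper_force: 30.0
```

Call:
{"method": "arm_command", "body": {"motion": [{"offset":[0,0.002,0],"spin":0},{"offset":[0,0,0],"spin":0}]}}

```text
time_s: 59.78
ee_pos: [466.2, 314.4, 57.2]
ee_rot: [-179.8, -0.0, 117.0]
force: [-6.1, -1.2, 10.3]
gripper_width: 9.3
gripper_force: 30.0
```

Call:
{"method": "arm_command", "body": {"motion": [{"offset":[0,0,0],"spin":0},{"offset":[0,0,0],"spin":0},{"offset":[0,0,-0.03],"spin":0},{"offset":[0,0,-0.05],"spin":0},{"offset":[0,0,-0.055],"spin":0}], "jaw": 0.027}}

```text
time_s: 60.4
ee_pos: [468.2, 314.8, 191.9]
ee_rot: [-179.9, 0.0, 117.0]
force: [0.4, 0.5, 0.4]
gripper_width: 27.1
gripper_force: 0.0
```

```bash
python3 plan.py 480 -250 230 27 12; python3 - <<'E'
from h import *
np.set_printoptions(precision=1,suppress=True)
c=cam('side');p,d=env.grab_frame('side');P=cloud(c,d);z=P[...,2]
m=(z>148)&(z<160)&(P[...,0]>420)&(P[...,0]<560)&(P[...,1]<-250)&(P[...,1]>-430);Q=P[m];print('knob',rect(Q[:,:2]),len(Q))
m=(z>107)&(z<118)&(P[...,0]>420)&(P[...,0]<570)&(P[...,1]<-280)&(P[...,1]>-430);Q=P[m];print('wheel',rect(Q[:,:2]),len(Q))
E
```

```text
at [468.2 314.8 191.9] 117.0 t 60.4 q [33. 18. 91. -0. 71.  6.] w 27.1
[-0.0424, -0.0205, -0.0032] 0.1309
[-0.0447, -0.0148, -0.0032] 0.1309
[-0.0462, -0.0088, -0.0032] 0.1309
[-0.047, -0.0027, -0.0032] 0.1309
[-0.047, 0.0035, -0.0032] 0.1309
[-0.0461, 0.0096, -0.0032] 0.1309
[-0.0445, 0.0155, -0.0032] 0.1309
[-0.0421, 0.0212, -0.0032] 0.1309
[-0.0389, 0.0265, -0.0032] 0.1309
[-0.0352, 0.0313, -0.0032] 0.1309
[-0.0308, 0.0356, -0.0032] 0.1309
[-0.0258, 0.0393, -0.0032] 0.1309
knob (array([ 485.9, -312.8]), array([17.5, 14. ]), 53.2) 43
wheel (array([ 498.7, -357.1]), array([110.3, 113.2]), 88.2) 992
```

```bash
python3 plan.py 430 -313 230 0 12
```

```text
at [471.9 317.3 200.4] 117.0 t 60.45 q [33. 17. 91.  0. 71.  6.] w 27.1
[-0.0452, -0.027, -0.0025] 0.1702
[-0.0491, -0.0189, -0.0025] 0.1702
[-0.0516, -0.0103, -0.0025] 0.1702
[-0.0526, -0.0014, -0.0025] 0.1702
[-0.0521, 0.0075, -0.0025] 0.1702
[-0.0501, 0.0162, -0.0025] 0.1702
[-0.0466, 0.0245, -0.0025] 0.1702
[-0.0418, 0.032, -0.0025] 0.1702
[-0.0358, 0.0386, -0.0025] 0.1702
[-0.0287, 0.0441, -0.0025] 0.1702
[-0.0208, 0.0483, -0.0025] 0.1702
[-0.0123, 0.0512, -0.0025] 0.1702
```

Call:
{"method": "arm_command", "body": {"motion": [{"offset":[-0.0452,-0.027,-0.003],"spin":0.1702},{"offset":[-0.0491,-0.0189,-0.003],"spin":0.1702},{"offset":[-0.0516,-0.0103,-0.003],"spin":0.1702},{"offset":[-0.0526,-0.0014,-0.003],"spin":0.1702},{"offset":[-0.0521,0.0075,-0.003],"spin":0.1702}], "jaw": 0.045}}

```text
time_s: 61.08
ee_pos: [450.8, 51.0, 206.2]
ee_rot: [180.0, -0.0, 67.9]
force: [0.6, 0.2, 0.2]
gripper_width: 45.0
gripper_force: 0.0
```

Call:
{"method": "arm_command", "body": {"motion": [{"offset":[-0.0501,0.0162,-0.003],"spin":0.1702},{"offset":[-0.0466,0.0245,-0.003],"spin":0.1702},{"offset":[-0.0418,0.032,-0.003],"spin":0.1702},{"offset":[-0.0358,0.0386,-0.003],"spin":0.1702},{"offset":[-0.0287,0.0441,-0.003],"spin":0.1702}]}}

```text
time_s: 61.7
ee_pos: [433.2, -211.8, 221.2]
ee_rot: [180.0, -0.0, 19.1]
force: [0.6, -0.2, 0.2]
gripper_width: 44.9
gripper_force: 0.0
```

Call:
{"method": "arm_command", "body": {"motion": [{"offset":[-0.0208,0.0483,0],"spin":0.1702},{"offset":[-0.0123,0.0512,0],"spin":0.1702},{"offset":[0,0,0],"spin":0},{"offset":[0,0,0],"spin":0}]}}

```text
time_s: 62.2
ee_pos: [426.3, -314.4, 220.8]
ee_rot: [-179.9, 0.0, 0.0]
force: [-0.2, -0.2, -0.2]
gripper_width: 44.8
gripper_force: 0.0
```

```bash
python3 drw.py kn 145 162 | head; python3 - <<'E'
from h import *
np.set_printoptions(precision=1,suppress=True)
s=env.state();c=cam('wrist');p,d=env.grab_frame('wrist');P=cloud(c,d);h=cv2.cvtColor(p,cv2.COLOR_BGR2HSV)
m=((h[...,0]<8)|(h[...,0]>172))&(h[...,1]>150)&(P[...,2]>148)&(P[...,2]<162);print('knob',m.sum(),rect(P[m][:,:2]))
z=P[...,2];m=(z>104)&(z<122)&(P[...,1]<-290)&(P[...,0]<575);n,l,st,cc=cv2.connectedComponentsWithStats(m.astype('uint8'));k=1+st[1:,4].argmax();print('wheel',rect(P[l==k][:,:2]))
print('axis/grip',[(np.array(x['location']),atz(c,x['location'],137)) for t in('crank_axis','crank_grip') for x in env.pinpoint('wrist',t)[:1]])
E
```

```text
t 62.2 [ 426.3 -314.4  220.8] [-179.9    0.     0. ] 44.79208164721824
knob 390 (array([ 488.4, -310.4]), array([16.4, 16.7]), 0.5)
wheel (array([ 500.7, -353.6]), array([113.7, 113.2]), 4.8)
axis/grip [(array([368.2, 118. ]), array([ 498.8, -354.4,  137. ])), (array([315.2, 132.7]), array([ 486.7, -309.9,  137. ]))]
```

Call:
{"method": "arm_command", "body": {"motion": [{"offset":[0.031,-0.002,0],"spin":0},{"offset":[0.031,-0.002,0.02],"spin":0},{"offset":[0,0,0.04],"spin":0},{"offset":[0,0,0.04],"spin":0},{"offset":[0,0,0.017],"spin":0}]}}

```text
time_s: 63.02
ee_pos: [487.6, -309.1, 102.1]
ee_rot: [-179.9, 0.2, 0.1]
force: [0.3, 0.6, 0.7]
gripper_width: 45.1
gripper_force: 0.0
```

Call:
{"method": "arm_command", "body": {"motion": [{"offset":[0,0,0],"spin":0},{"offset":[0,0,0],"spin":0},{"offset":[0,0,0],"spin":0},{"offset":[0,0,0],"spin":0},{"offset":[0,0,0],"spin":0}], "jaw": 0.01, "newtons": 15}}

```text
time_s: 63.65
ee_pos: [489.3, -311.0, 105.6]
ee_rot: [180.0, -0.1, -0.0]
force: [0.8, 2.3, 6.2]
gripper_width: 17.6
gripper_force: 15.0
```

```bash
cat > crank.py <<'E'
from h import *
import sys
A=np.array([500,-354.5]);r=45.3
s=env.state();p=s['ee_pos'][:2]-A;th=np.arctan2(p[1],p[0]);print('t',s['time_s'],'th',np.degrees(th).round(1),'r',np.hypot(*p).round(1),s['ee_pos'].round(1),s['force'].round(1),s['gripper_width'])
st=np.radians(float(sys.argv[1]));n=int(sys.argv[2]);cur=s['ee_pos'][:2]
for i in range(1,n+1):
    q=A+r*np.array([np.cos(th-i*st),np.sin(th-i*st)]);d=(q-cur)/1000;cur=q;print([round(d[0],4),round(-d[1],4),0])
E
python3 crank.py 30 12
```

```text
t 63.65 th 103.8 r 44.8 [ 489.3 -311.   105.6] [0.8 2.3 6.2] 17.632468279749876
[np.float64(0.0233), np.float64(0.0), 0]
[np.float64(0.0201), np.float64(0.0121), 0]
[np.float64(0.0113), np.float64(0.0205), 0]
[np.float64(-0.0005), np.float64(0.0234), 0]
[np.float64(-0.0121), np.float64(0.0201), 0]
[np.float64(-0.0205), np.float64(0.0113), 0]
[np.float64(-0.0234), np.float64(-0.0005), 0]
[np.float64(-0.0201), np.float64(-0.0121), 0]
[np.float64(-0.0113), np.float64(-0.0205), 0]
[np.float64(0.0005), np.float64(-0.0234), 0]
[np.float64(0.0121), np.float64(-0.0201), 0]
[np.float64(0.0205), np.float64(-0.0113), 0]
```

Call:
{"method": "arm_command", "body": {"motion": [{"offset":[0.0233,0,0],"spin":0},{"offset":[0.0201,0.0121,0],"spin":0},{"offset":[0.0113,0.0205,0],"spin":0},{"offset":[0,0,0],"spin":0}]}}

```text
time_s: 64.15
ee_pos: [545.6, -345.5, 105.7]
ee_rot: [179.8, -0.3, -0.0]
force: [2.6, -0.3, 3.4]
gripper_width: 17.4
gripper_force: 15.0
```

```bash
python3 crank.py 30 12|head -1
```

```text
t 64.15 th 11.1 r 46.5 [ 545.6 -345.5  105.7] [ 2.6 -0.3  3.4] 17.365432550607824
```

Call:
{"method": "arm_command", "body": {"motion": [{"offset":[-0.0005,0.0234,0],"spin":0},{"offset":[-0.0121,0.0201,0],"spin":0},{"offset":[-0.0205,0.0113,0],"spin":0},{"offset":[-0.0234,-0.0005,0],"spin":0},{"offset":[-0.0201,-0.0121,0],"spin":0}]}}

```text
time_s: 64.78
ee_pos: [469.7, -386.6, 105.7]
ee_rot: [179.9, -0.5, -0.1]
force: [12.3, 6.3, 1.8]
gripper_width: 17.5
gripper_force: 15.0
```

Call:
{"method": "arm_command", "body": {"motion": [{"offset":[-0.0113,-0.0205,0],"spin":0},{"offset":[0.0005,-0.0234,0],"spin":0},{"offset":[0.0121,-0.0201,0],"spin":0},{"offset":[0.0205,-0.0113,0],"spin":0},{"offset":[0.0233,0,0],"spin":0}]}}

```text
time_s: 65.4
ee_pos: [510.0, -309.9, 105.6]
ee_rot: [-180.0, 0.2, 0.0]
force: [-6.0, -3.2, 7.0]
gripper_width: 17.5
gripper_force: 15.0
```

```bash
python3 crank.py 30 12; python3 - <<'E'
from h import *
O=np.array([601.6,-173.6]);t=np.radians(-5);X=np.array([np.cos(t),np.sin(t)]);Y=np.array([-X[1],X[0]])
p,d=env.grab_frame('side');P=cloud(cam('side'),d);x=(P[...,:2]-O)@X;y=(P[...,:2]-O)@Y;z=P[...,2]
for a,b in((-48,-24),(22,46)):
    m=(x>-60)&(x<25)&(y>a)&(y<b)&(z>110)&(z<160);print('top',m.sum(),np.median(z[m]),np.percentile(z[m],80))
m=(x>40)&(x<70)&(abs(y)<150)&(z>180)&(z<205);print('tube',np.median(z[m]))
E
```

```text
t 65.4 th 77.4 r 45.7 [ 510.  -309.9  105.6] [-6.  -3.2  7. ] 17.52914190978856
[np.float64(0.0207), np.float64(0.0112), 0]
[np.float64(0.0126), np.float64(0.0198), 0]
[np.float64(0.001), np.float64(0.0234), 0]
[np.float64(-0.0109), np.float64(0.0208), 0]
[np.float64(-0.0198), np.float64(0.0126), 0]
[np.float64(-0.0234), np.float64(0.001), 0]
[np.float64(-0.0208), np.float64(-0.0109), 0]
[np.float64(-0.0126), np.float64(-0.0198), 0]
[np.float64(-0.001), np.float64(-0.0234), 0]
[np.float64(0.0109), np.float64(-0.0208), 0]
[np.float64(0.0198), np.float64(-0.0126), 0]
[np.float64(0.0234), np.float64(-0.001), 0]
top 12 135.9299199508642 136.49036100103004
top 24 135.27624093690463 136.81276712411574
tube 188.58830822807164
```

Call:
{"method": "arm_command", "body": {"motion": [{"offset":[0.0207,0.0112,0],"spin":0},{"offset":[0.0126,0.0198,0],"spin":0},{"offset":[0.001,0.0234,0],"spin":0},{"offset":[-0.0109,0.0208,0],"spin":0},{"offset":[-0.0198,0.0126,0],"spin":0}]}}

```text
time_s: 66.08
ee_pos: [516.4, -397.0, 105.5]
ee_rot: [-179.8, -0.2, -0.1]
force: [0.9, 11.2, 8.8]
gripper_width: 17.5
gripper_force: 15.0
```

Call:
{"method": "arm_command", "body": {"motion": [{"offset":[-0.0234,0.001,0],"spin":0},{"offset":[-0.0208,-0.0109,0],"spin":0},{"offset":[-0.0126,-0.0198,0],"spin":0},{"offset":[-0.001,-0.0234,0],"spin":0},{"offset":[0.0109,-0.0208,0],"spin":0}]}}

```text
time_s: 66.7
ee_pos: [466.3, -326.1, 105.7]
ee_rot: [179.8, 0.1, -0.0]
force: [-1.1, -5.8, 5.0]
gripper_width: 17.0
gripper_force: 15.0
```

Call:
{"method": "arm_command", "body": {"motion": [{"offset":[0,0,0],"spin":0}]}}

```text
time_s: 66.82
ee_pos: [468.6, -323.6, 105.6]
ee_rot: [-180.0, -0.0, 0.0]
force: [-1.8, 4.1, 8.4]
gripper_width: 17.8
gripper_force: 15.0
```

```bash
cat > gap.py <<'E'
from h import *
O=np.array([601.6,-173.6]);t=np.radians(-5);X=np.array([np.cos(t),np.sin(t)]);Y=np.array([-X[1],X[0]])
for n in('side','scene'):
    p,d=env.grab_frame(n);P=cloud(cam(n),d);x=(P[...,:2]-O)@X;y=(P[...,:2]-O)@Y;z=P[...,2]
    m=(x>38)&(x<72)&(abs(y)<180)&(z>183)&(z<205);print(n,'tube',m.sum(),np.mean(z[m]).round(2))
    for a,b in((-48,-24),(22,46)):
        m=(x>-60)&(x<25)&(y>a)&(y<b)&(z>140)&(z<165);print(n,'top',m.sum(),np.median(z[m]) if m.any() else '')
E
python3 gap.py;python3 crank.py 20 6
```

```text
side tube 620 188.7
side top 0 
side top 49 145.53466170998354
scene tube 935 190.19
scene top 56 147.52743929261794
scene top 54 147.44376073651114
t 66.925 th 135.5 r 44.1 [ 468.5 -323.6  105.6] [-0.7  4.5  9.4] 17.410492164723586
[np.float64(0.0119), np.float64(-0.01), 0]
[np.float64(0.0152), np.float64(-0.0042), 0]
[np.float64(0.0157), np.float64(0.0012), 0]
[np.float64(0.0143), np.float64(0.0065), 0]
[np.float64(0.0112), np.float64(0.011), 0]
[np.float64(0.0068), np.float64(0.0142), 0]
```

Call:
{"method": "arm_command", "body": {"motion": [{"offset":[0.0119,-0.01,0],"spin":0},{"offset":[0.0152,-0.0042,0],"spin":0},{"offset":[0.0157,0.0012,0],"spin":0},{"offset":[0.0143,0.0065,0],"spin":0},{"offset":[0,0,0],"spin":0}]}}

```text
time_s: 67.55
ee_pos: [527.7, -317.7, 105.7]
ee_rot: [-180.0, -0.2, -0.0]
force: [2.9, 4.2, 6.4]
gripper_width: 17.7
gripper_force: 15.0
```

```bash
python3 gap.py;python3 crank.py 20 4
```

```text
side tube 482 188.61
side top 14 148.2395262263202
side top 150 148.79140904889198
scene tube 930 190.21
scene top 61 150.04663618527707
scene top 62 149.71600181312385
t 67.65 th 53.1 r 46.0 [ 527.6 -317.7  105.7] [4.  3.7 6.9] 18.00595496472379
[np.float64(0.0103), np.float64(0.0121), 0]
[np.float64(0.0062), np.float64(0.0145), 0]
[np.float64(0.0008), np.float64(0.0157), 0]
[np.float64(-0.0046), np.float64(0.0151), 0]
```

Call:
{"method": "arm_command", "body": {"motion": [{"offset":[0.0103,0.0121,0],"spin":0},{"offset":[0.0062,0.0145,0],"spin":0},{"offset":[0,0,0],"spin":0}]}}

```text
time_s: 68.03
ee_pos: [545.6, -345.2, 105.7]
ee_rot: [180.0, -0.4, -0.1]
force: [6.9, 2.8, 4.5]
gripper_width: 17.6
gripper_force: 15.0
```

```bash
python3 gap.py;python3 crank.py 20 3
```

```text
side tube 521 189.96
side top 39 149.54468630204428
side top 181 150.17050456116647
scene tube 942 191.6
scene top 59 152.2184214466797
scene top 57 151.08798799839576
t 68.125 th 11.5 r 46.5 [ 545.6 -345.2  105.8] [6.9 1.8 3.6] 17.65422484518422
[np.float64(-0.0008), np.float64(0.016), 0]
[np.float64(-0.005), np.float64(0.0149), 0]
[np.float64(-0.0098), np.float64(0.0123), 0]
```

Call:
{"method": "arm_command", "body": {"motion": [{"offset":[0,0,0],"spin":0},{"offset":[0,0,0],"spin":0},{"offset":[0,0,0],"spin":0},{"offset":[0,0,-0.03],"spin":0},{"offset":[0,0,-0.05],"spin":0}], "jaw": 0.045}}

```text
time_s: 68.75
ee_pos: [540.6, -344.0, 182.9]
ee_rot: [-179.8, 0.3, -0.0]
force: [0.8, 0.0, -0.0]
gripper_width: 44.9
gripper_force: 0.0
```

Call:
{"method": "arm_command", "body": {"motion": [{"offset":[-0.03,-0.02,-0.05],"spin":0},{"offset":[-0.05,-0.03,-0.03],"spin":0},{"offset":[-0.05,-0.03,-0.02],"spin":0},{"offset":[0,0,0],"spin":0},{"offset":[0,0,0],"spin":0}]}}

```text
time_s: 69.38
ee_pos: [414.5, -266.2, 282.9]
ee_rot: [180.0, -0.0, -0.0]
force: [0.6, -1.5, -0.5]
gripper_width: 45.1
gripper_force: 0.0
```

```bash
python3 gap.py; python3 - <<'E'
from h import *
np.set_printoptions(precision=1,suppress=True)
import pin
s=env.state();print(s['ee_pos'],s['time_s'])
O=np.array([601.6,-173.6]);t=np.radians(-5);X=np.array([np.cos(t),np.sin(t)]);Y=np.array([-X[1],X[0]])
p,d=env.grab_frame('side');P=cloud(cam('side'),d);x=(P[...,:2]-O)@X;y=(P[...,:2]-O)@Y;z=P[...,2]
for a,b in((-70,0),(0,70)):
    m=(z>145)&(z<158)&(x>-95)&(x<30)&(y>a)&(y<b);print(m.sum(),np.median(z[m]),rect(np.stack([x[m],y[m]],1)))
print([(np.array(v['location']),round(v['score'],2)) for v in env.pinpoint('side','block_a')[:3]],[pin.proj('side',np.r_[O+a*X+b*Y,111.3]) for a,b in((-3,-36),(-8,34))])
# drawer front: chest handle position
m=(z>86)&(z<99)&(P[...,0]<500)&(P[...,0]>330)&(P[...,1]>220)&(P[...,1]<420);t=np.radians(27);print('handle local x',np.percentile((P[m][:,:2]-[600,360])@[np.cos(t),np.sin(t)],[3,20,50]))
cv2.imwrite('pics/final.png',cv2.resize(p[90:340,180:480],(720,600),interpolation=cv2.INTER_CUBIC))
E
```

```text
side tube 1155 189.94
side top 213 150.0472293769957
side top 0 
scene tube 935 191.57
scene top 57 151.6943484161318
scene top 61 151.33626870515786
[ 415.  -266.4  282. ] 69.475
347 149.76652270758507 (array([-19.5, -35.7]), array([98.8, 33.8]), 0.1)
4 147.36083523041714 (array([27. , 18.5]), array([5.1, 3.1]), 48.8)
[(array([377.7, 241.2]), 0.86), (array([365.5, 229.3]), 0.57)] [array([376. , 242.9]), array([361.4, 226.8])]
handle local x [-148.2 -145.4 -136.9]
```

View pics/final.png

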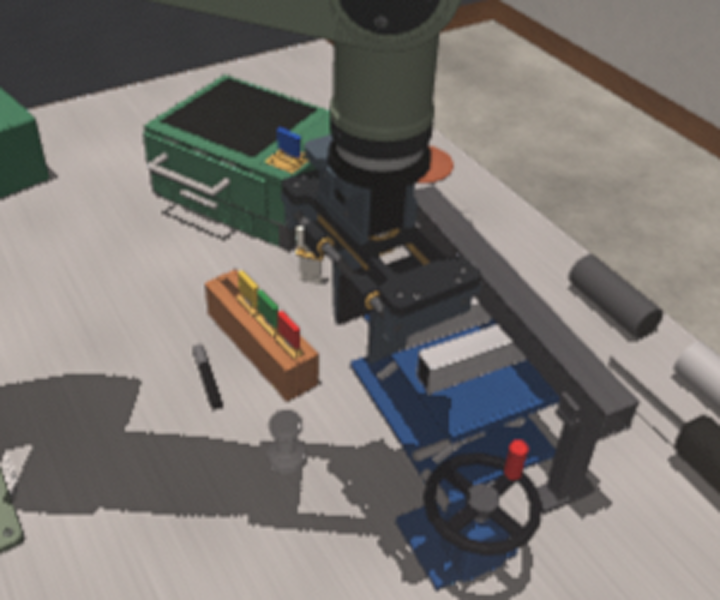

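The picture shows the blue key in the lock, the drawer shut, and the yellow, green and red keys standing in the block. The blocks are up against the tube and the network puts their undersides face down.

```bash
python3 -c "
from h import *
print(env.job_done())"
```

```text
the job is handed in; nothing more can be done
None
```

The job is handed in, with no verdict returned: the blue key turned the lock and stays in it, the drawer is shut, and the drawer's two blocks sit under the tube, which measures about 1.4 mm raised. One block fell off the platform on the way; I stood it up and laid it back, right way up by the camera check, and saw no shift of hammer, spool or marker (only the spool was re-measured).

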